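Strip a drip coffee filter between two cups

ROBOT

A 7-joint arm with a two-finger parallel gripper is mounted at the origin on a cart in front of the work surface, level with it; the furniture and walls round the work are solid. World frame = base frame: x ahead of the robot, y to its left, z up, the work surface at z = 0. Lengths are in m, angles in rad, forces in N, time in s.
With the tool pointing down it reaches from about 0.425 to 0.875 m from the base axis. Payload 9.9 kg.
Tool frame: the origin (TCP) lies midway between the tips of the shut fingers; the grasp point (between the pads) lies 19 mm behind it; z points along the fingers, x is the direction in which the jaws open and shut, and the axes are right-handed (so a half turn about z gives the same grasp; the last joint's range is limited). The gripper opens to 85 mm and grips with 20 to 120 N. Pads are 22 mm wide; open, the fingers measure 114 mm over their backs; the gripper's body (76 mm by 85 mm) begins 54 mm behind the grasp point. The pads swing forward as they close: fully open they stand 13 mm farther back than shut.
Start: joints at [1.105, 0.576, 0.025, 1.437, -0.015, 1.129, -0.057], TCP at [0.252, -0.626, 0.231] pointing down, gripper open.
Joint ranges: [-2.76, 2.76], [-0.34, 2.15], [-1.52, 1.57], [0.19, 2.46], [-1.09, 4.23], [0.17, 1.99], [-2.82, 2.82]. Speed limits (rad/s): [2.22, 2.22, 3.01, 3.01, 3.14, 3.14, 3.14].

INTERFACE

Orientations are given as a unit quaternion [w, x, y, z].
In Python, from cell import state, snapshot, get_calibration, job_done gives the robot as it stands. The module is installed in compiled form; this text tells all that it offers.
- The arm moves only by the tool drive_tool, never from a script. Its argument "commands" is a list that holds one entry, the list of rows, each a list of 4 numbers: the shift along the world's x, y, z in cm, then the turn about the world's z in rad. In form: [[[x, y, z, twist], ...]]. A call has exactly 8 rows; each row shifts and turns the pose as measured when the row begins; what a row does not reach is not made up. A row lasts 1/10 s, in which the tool goes at most 50 mm and 8.59 degrees, less where a joint would pass 70% of its speed; a pose out of reach is approached as far as the arm can. A call with a gripper value outside its range is refused whole. "gripper" is the finger opening in cm, from 0 to 8.54, set as the call begins (left out, the last holds). The fingers move at their own pace and stop on an object; "force" is the grip in N (left out, the last holds). Time passes only in rows, so rows that do not move let the fingers close, or fill a call up. It gives the time, the measured TCP pose, the force and the opening at its end, in the units of the state.
- state(): the state, without advancing time (a new reading comes with each control period).
- snapshot(name): name is "scene" or "top" or "wrist"; returns the picture (420x560x3 uint8, red, green, blue); there is no depth.
- get_calibration(name): a dict with "fx", "fy", "cx", "cy" (pixels), "xyz" and "attitude" of the camera in the world. Camera axes: x right, y up, looking along -z (the intrinsics and any distortion apply to the point x, -y, -z); pixel columns grow to the right and rows downward; lengths in m; the calibration is good to about 2 mm. A picture is of the moment at which its call begins: read the wrist's pose just before it. get_calibration takes no time and is no camera call; for the wrist camera it gives the pose at the moment of the call.
- job_done(): hands the job in, once; it reports no verdict.
The state is a dict: "time": time; "q": joint angles; "dq": joint speeds; "joint_torque": joint torques, N m; "tcp_pos": TCP position; "eef_rot": TCP orientation; "wrist_force": force on the tool from outside, world axes, zero at the start; "moment": the same for the moment, N m; "gripper_width": opening from 0.0 (shut) to 1.0 (fully open).
Only numpy, scipy, OpenCV 4.12 (cv2) and the standard library are available. Lean on these libraries where they do the work, as an engineer would, in place of code of your own. Each camera call takes 0.05 s, during which the arm holds its last target.

TASK

The coffee drip filter is still stacked on the empty used blue cup: take it apart from the top, one piece at a time, to get it ready for the next coffee. Stand the press in the terracotta dish, then the brewing chamber in its upturned lid, where it will be filled, then put the spreader plate on the mouth of the fresh white cup with its foot inside the rim, and last stand the used blue cup on the green wash-up tray. Everything ends upright and flat in its place, and the white cup stays standing in the middle of its saucer.

Things in the scene. Friction and masses are not known exactly. Their poses are not given: they have to be found in the camera images.
- press: Press, top of the stack at the start: perforated metal disc 45 mm across, 4 mm thick, with an upright 6 mm stem in its middle and on it a black knob 15 mm across, 46 to 70 mm above the underside. Origin: centre of the underside, z up along the stem. Stands loose on the chamber's floor; only the knob stands out above the chamber's rim. Grip the knob. 60 g.
- chamber: Brewing chamber: open bare metal beaker 46 mm high, outside 54 mm across at the foot, 57 at the top (rim bead 60), wall 2, floor 3 mm. Origin: centre of the underside, z up. At the start it stands loose in the spreader plate's collar, which hides its lowest 12 mm. 60 g.
- spreader: Spreader plate, bare metal: round flange 80 mm across, 3 mm thick; on it an upright collar 64 mm across outside, 59 inside, its edge 15 mm above the flange's underside; below it a round foot 52 mm across, 6 mm deep. Origin: centre of the flange's underside, z up. Starts on the used cup's rim, foot in its mouth. Grip it across the collar, above the flange. 60 g.
- used_cup: Used, empty dark blue coffee cup, 70 mm high, outside 66 mm across at the rim, 64 at 30 mm height, 47 at the foot; mouth 58 mm across inside. Origin: centre of the underside, z up; +y points to the handle, which reaches 60 mm from the axis, from 18 to 62 mm height. Carries the filter stack at the start. 170 g.
- fresh_cup: Fresh white coffee cup of exactly the same shape as the used cup (rim 70 mm above its origin, mouth 58 mm across inside, handle towards its +y), standing on the white saucer. Origin at the centre of its underside.
- saucer: Round white saucer 124 mm across, rim 15 mm high, its flat middle 5 mm above its underside. Origin at the centre of its underside. The fresh white cup stands in the middle of it.
- filter_lid: The filter's bare metal lid, lying upside down as a coaster: round shallow pan, 72 mm across outside (bead 74), 68 inside, rim 13 mm high, floor top 3 mm above the underside, with a flat tab at one side (its +y) that reaches 51 mm from the middle. Origin: centre of the underside. Place for the chamber.
- dish: Small round terracotta-coloured dish, 92 mm across at the rim, 18 mm high; its flat floor is 5 mm above its underside and about 70 mm across. Origin at the centre of the underside. Place for the press.
- wash_tray: Small dark green wash-up tray, outside 125 mm (its x) by 155 mm (its y) and 16 mm high (rolled edge 18 mm), walls 5 mm, floor top 5 mm above its underside. Origin at the centre of the underside. Place for the used blue cup, anywhere flat on its floor.
There are look-alikes about, which are no part of the job. Leave any purple look-alike of the fresh_cup alone.

How it is judged:
By the outcome, as a careful person would: the job done as asked, in the order asked, and still so for the second after the job is handed in, with the robot touching nothing.
It also fails if it takes over 115 s, if anything falls off the work surface, if the arm or the gripper's body presses on something with over 40 N, if the wrist force passes 120 N, or if a joint passes its speed limit or range.

## Working session

There is one attempt and no reset: what is moved stays moved. The work goes in short steps, Python scripts to look and compute and a tool call to move; the robot and the scene stay as the last step left them, time stands still between calls to the robot, and variables do not carry over. Pictures are saved under pics/ and viewed, and the job is handed in when it is done.

Besides the shell and the picture viewer there is one more tool, called after ">>>" by a JSON object that holds its "fn" and its "kwargs". drive_tool: Moves the arm, as the interface text tells. Its arguments: {"type":"object","properties":{"commands":{"type":"array"},"gripper":{"type":"number"},"force":{"type":"number"}},"required":["commands"]}

```bash
mkdir -p pics; ls; python3 - <<'E'
from cell import *
import cv2
print(state())
for n in ["scene","top","wrist"]:
    print(n,get_calibration(n))
    cv2.imwrite(f"pics/{n}0.png",snapshot(n)[:,:,::-1])
E
```

```text
pics
{'time': 0.0, 'q': array([ 1.10521074,  0.57650612,  0.02484636,  1.43792485, -0.01503008,
        1.12901208, -0.05648967]), 'dq': array([ 0.00051443,  0.00090248,  0.00041244,  0.00177114, -0.00061663,
       -0.00238872, -0.00033642]), 'joint_torque': array([ 5.26177041e-05, -7.65750289e+01,  2.25052558e+00, -2.85962820e+01,
        1.53048383e-02,  1.27210992e-02,  2.01567497e-05]), 'tcp_pos': array([ 0.25132873, -0.62596268,  0.23045424]), 'eef_rot': array([-4.41171803e-04,  8.28433591e-01, -5.60086682e-01, -7.06642492e-04]), 'wrist_force': array([ 0.53705557,  0.29543576, -0.16988803]), 'moment': array([ 0.0091213 ,  0.00631951, -0.03058837]), 'gripper_width': 0.9990407706479058}
scene {'fx': 379.0147007058668, 'fy': 379.0147007058668, 'cx': 275.4117005342811, 'cy': 211.668926983152, 'xyz': array([-0.03375702,  0.41054089,  0.83691994]), 'attitude': array([-0.38034324, -0.14470905,  0.3257543 ,  0.85339466])}
top {'fx': 496.51385099944014, 'fy': 496.51385099944014, 'cx': 277.1085287204616, 'cy': 207.2586504101556, 'xyz': array([ 0.40202437, -0.05166509,  1.23568326]), 'attitude': array([ 0.71168027,  0.02742223, -0.01925554, -0.70170396])}
wrist {'fx': 307.9343878621003, 'fy': 307.9343878621003, 'cx': 283.50016843807043, 'cy': 216.9474623143732, 'xyz': array([ 0.31403138, -0.60164643,  0.37370098]), 'attitude': array([ 0.82103391, -0.11041138,  0.07582318, -0.55494458])}
```

View pics/scene0.png

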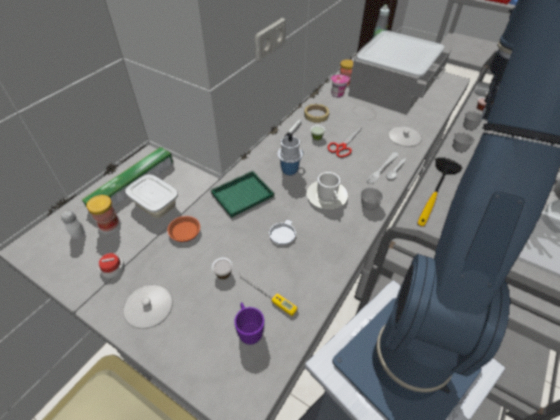

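View pics/top0.png

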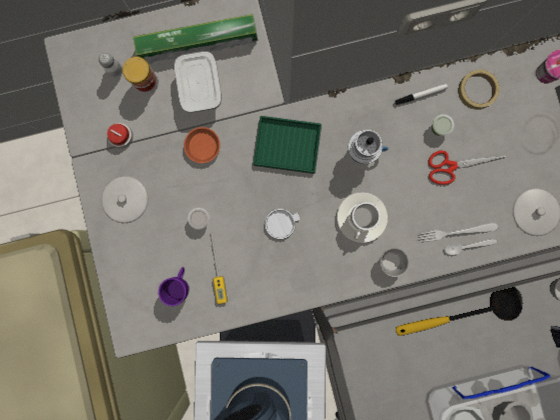

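View pics/wrist0.png

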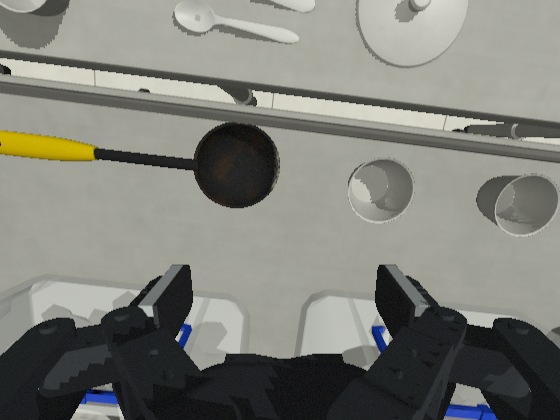

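```bash
cat > h.py <<'E'
from cell import *
import cv2, numpy as np
from scipy.spatial.transform import Rotation as R
def rot(q): return R.from_quat([q[1],q[2],q[3],q[0]]).as_matrix()
def ray(c,u,v):
    d=np.array([(u-c['cx'])/c['fx'],-(v-c['cy'])/c['fy'],-1.0]); return rot(c['attitude'])@d
def onz(c,u,v,z):
    d=ray(c,u,v); return np.round(c['xyz']+d*(z-c['xyz'][2])/d[2],4)
def proj(c,p):
    q=rot(c['attitude']).T@(np.asarray(p)-c['xyz']); return np.round([c['cx']+c['fx']*q[0]/-q[2], c['cy']+c['fy']*q[1]/q[2]],1)
def two(c1,p1,c2,p2):
    d1=ray(c1,*p1);d2=ray(c2,*p2);d1/=np.linalg.norm(d1);d2/=np.linalg.norm(d2)
    A=np.stack([d1,-d2],1);t=np.linalg.lstsq(A,c2['xyz']-c1['xyz'],rcond=None)[0]
    a=c1['xyz']+d1*t[0];b=c2['xyz']+d2*t[1];return (a+b)/2,np.linalg.norm(a-b)
def crop(im,x0,y0,w,h,k,fn):
    c=im[y0:y0+h,x0:x0+w,::-1]; cv2.imwrite(fn,cv2.resize(c,None,fx=k,fy=k,interpolation=cv2.INTER_CUBIC))
E
python3 - <<'E'
from h import *
t=cv2.imread('pics/top0.png')[:,:,::-1]; s=cv2.imread('pics/scene0.png')[:,:,::-1]
crop(t,180,100,240,180,3.3,'pics/topc.png'); crop(s,160,110,240,170,3.3,'pics/scc.png')
c=get_calibration('top')
for n,p,z in [('stack knob',(372,142),.15),('fresh',(363,216),.075),('saucer',(362,217),.015),('lid',(280,224),.013),('dish',(201,146),.018),('tray',(287,145),.018),('purple',(174,291),.07)]: print(n,onz(c,*p,z))
E
```

```text
stack knob [ 0.6209 -0.2458  0.15  ]
fresh [ 0.461  -0.2386  0.075 ]
saucer [ 0.4615 -0.2458  0.015 ]
lid [ 0.4416 -0.0447  0.013 ]
dish [0.6322 0.1541 0.018 ]
tray [ 0.6374 -0.0593  0.018 ]
purple [0.28 0.2  0.07]
```

View pics/topc.png

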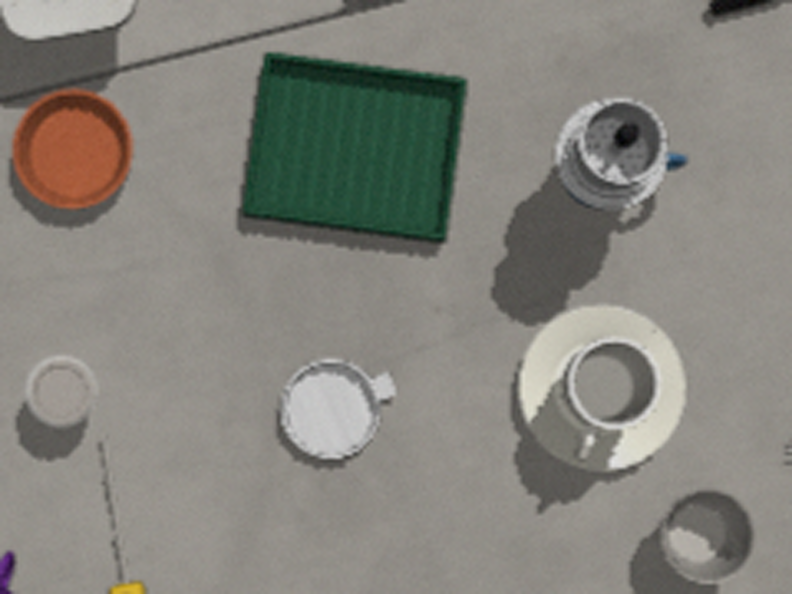

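View pics/scc.png

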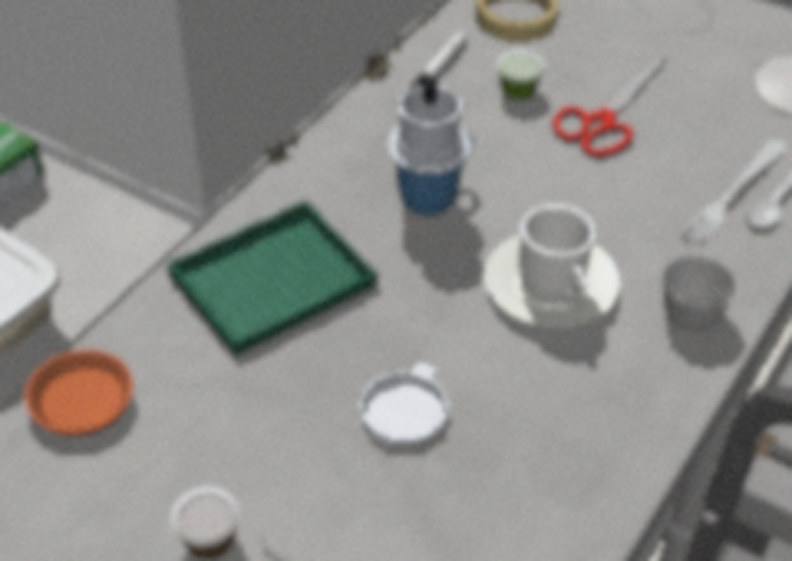

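>>> {"fn": "drive_tool", "kwargs": {"commands": [[[2.0,2.0,1.0,0.074],[2.0,2.0,1.0,0.074],[2.0,2.0,1.0,0.074],[2.0,2.0,1.0,0.074],[2.0,2.0,1.0,0.074],[2.0,2.0,1.0,0.074],[2.0,2.0,1.0,0.074],[2.0,2.0,1.0,0.074]]]}}

```text
time: 0.95
tcp_pos: [0.4191, -0.4524, 0.3147]
eef_rot: [0.0, 0.962, -0.275, -0.002]
wrist_force: [0.8, -0.8, 0.3]
gripper_width: 1.0
```

>>> {"fn": "drive_tool", "kwargs": {"commands": [[[2.5,2.0,0.2,0.07],[2.5,2.0,0.2,0.07],[2.5,2.0,0.2,0.07],[2.5,2.0,0.2,0.07],[2.5,2.0,0.2,0.07],[2.5,2.0,0.2,0.07],[2.5,2.0,0.2,0.07],[2.5,2.0,0.2,0.07]]]}}

```text
time: 1.75
tcp_pos: [0.6316, -0.2698, 0.3403]
eef_rot: [0.002, 1.0, 0.03, 0.003]
wrist_force: [0.3, 0.0, 0.2]
gripper_width: 0.998
```

```bash
python3 - <<'E'
from h import *
c=get_calibration('wrist'); s=state(); im=snapshot('wrist'); cv2.imwrite('pics/w1.png',im[:,:,::-1])
print(s['tcp_pos'],s['eef_rot'],s['q'].round(2),c, ray(c,280,210))
print(proj(c,[.62,-.246,.146]))
E
```

```text
[ 0.63164276 -0.26977719  0.34031224] [0.0016636  0.99954017 0.03015167 0.00274921] [ 0.52  0.55 -0.34  1.21  0.18  1.41  0.25] {'fx': 307.9343878621003, 'fy': 307.9343878621003, 'cx': 283.50016843807043, 'cy': 216.9474623143732, 'xyz': array([ 0.62697812, -0.20270037,  0.48324409]), 'attitude': array([ 0.99033223, -0.13537577, -0.00686725,  0.0294671 ])} [ 0.00895935 -0.24671843 -0.96937504]
[273.  171.8]
```

View pics/w1.png

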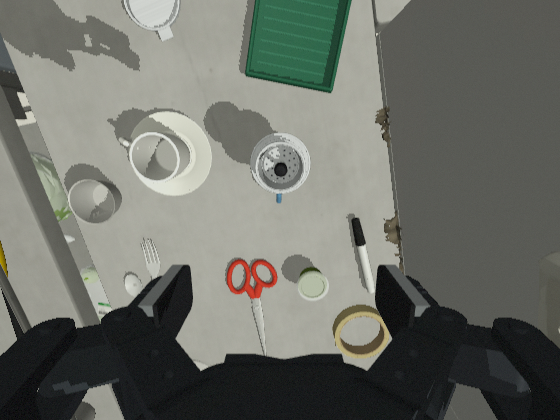

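```bash
python3 - <<'E'
from h import *
im=cv2.imread('pics/w1.png')[:,:,::-1]; c=get_calibration('wrist')
crop(im,220,110,130,110,6,'pics/w1k.png'); crop(im,100,90,130,120,6,'pics/w1f.png')
g=im.max(2); m=((g<45)*255).astype(np.uint8); m[:140]=0;m[185:]=0;m[:,:250]=0;m[:,310:]=0
n,l,st,ce=cv2.connectedComponentsWithStats(m)
for i in range(1,n):
    if st[i][4]>10: print(st[i],ce[i],onz(c,*ce[i],.14))
E
```

```text
[274 163  13  13 133] [280.17293233 169.09774436] [ 0.6321 -0.2359  0.14  ]
```

View pics/w1k.png

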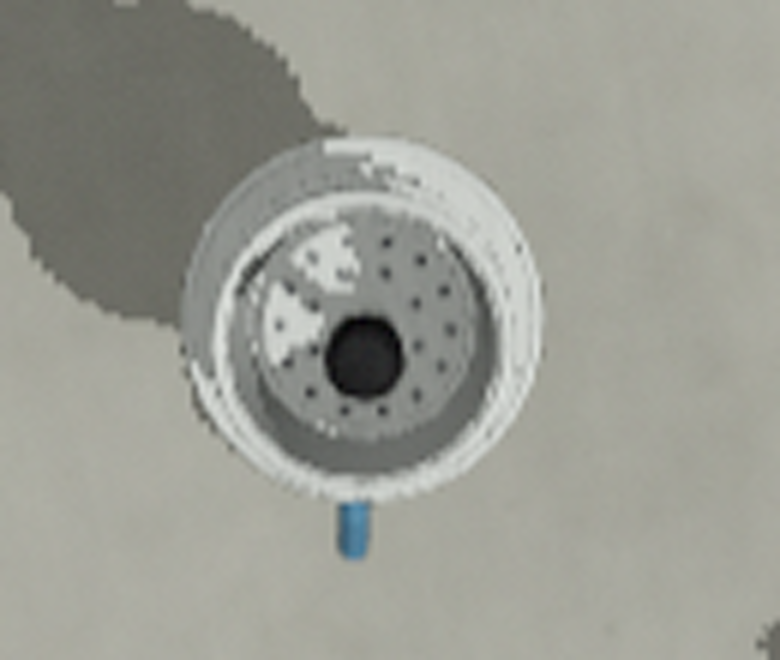

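View pics/w1f.png

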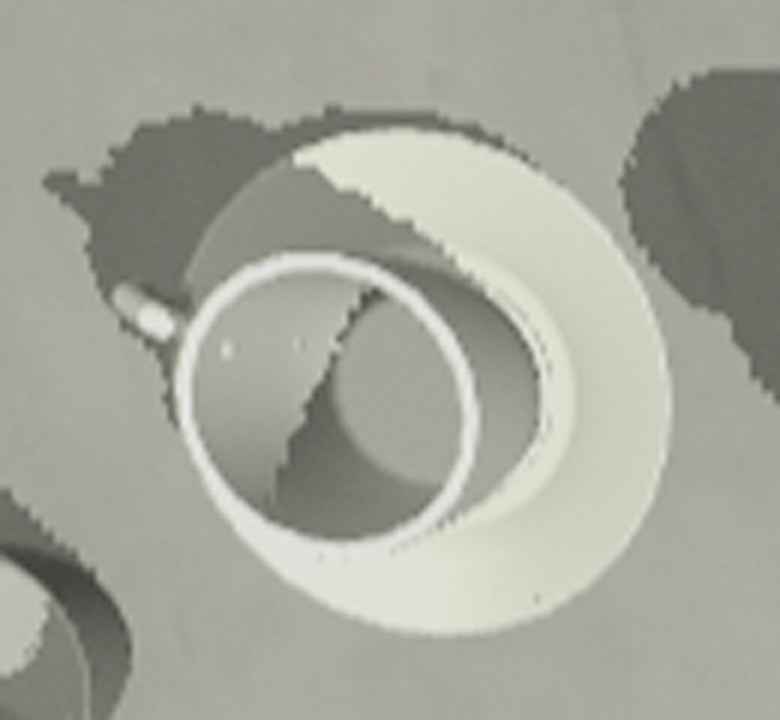

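```bash
python3 - <<'E'
from h import *
c=get_calibration('wrist');t=get_calibration('top')
im=cv2.imread('pics/w1.png')[:,:,::-1]
print('flange',onz(c,280.5,162.7,.073),'knob top cam',onz(t,370,140.6,.146), two(c,(280.2,169.1),t,(370,140.6)))
print('cup rim wrist',onz(c,100+327/6,90+400/6,.075),'saucer',onz(c,100+427/6,90+382/6,.014))
print('rim top',onz(t,180+613/3.3,100+383/3.3,.075),'saucer top',onz(t,180+602/3.3,100+388/3.3,.013))
print('handle used wrist',onz(c,220+353/6,110+550/6,.062))
# wrist: tcp project
print(proj(c,state()['tcp_pos']))
# colour masks top
im=cv2.imread('pics/top0.png'); hsv=cv2.cvtColor(im,cv2.COLOR_BGR2HSV)
for n,lo,hi,win,z in [('dish',(3,120,80),(18,255,255),(150,110,100,80),.018),('tray',(60,80,20),(95,255,255),(240,100,90,90),.017)]:
    m=cv2.inRange(hsv,lo,hi);k=np.zeros_like(m);x,y,w,h=win;k[y:y+h,x:x+w]=m[y:y+h,x:x+w]
    ct=max(cv2.findContours(k,0,1)[0],key=cv2.contourArea)
    r=cv2.minAreaRect(ct); e=cv2.fitEllipse(ct); print(n,r,e[0],onz(t,*r[0],z)); 
    print([onz(t,*p,z)[:2] for p in cv2.boxPoints(r)])
print('lid',onz(t,180+330/3.3,100+410/3.3,.013))
E
```

```text
flange [ 0.6324 -0.2352  0.073 ] knob top cam [ 0.6248 -0.2421  0.146 ] (array([ 0.63098553, -0.24225281,  0.12124294]), np.float64(0.008671421259896277))
cup rim wrist [ 0.4684 -0.2389  0.075 ] saucer [ 0.4691 -0.239   0.014 ]
rim top [ 0.4609 -0.245   0.075 ] saucer top [ 0.4602 -0.2472  0.013 ]
handle used wrist [ 0.6338 -0.2902  0.062 ]
[283.2 269.1]
dish ((201.5, 144.5), (35.0, 35.0), 90.0) (201.46124267578125, 144.80946350097656) [0.636 0.153 0.018]
[array([0.6795, 0.1977]), array([0.6805, 0.1104]), array([0.5928, 0.1085]), array([0.5917, 0.1953])]
tray ((286.8646545410156, 144.01528930664062), (61.45612716674805, 49.62747573852539), 7.594643592834473) (287.0287780761719, 144.0955352783203) [ 0.64   -0.0589  0.017 ]
[array([0.5876, 0.0239]), array([0.7114, 0.0097]), array([ 0.6926, -0.1421]), array([ 0.5693, -0.127 ])]
lid [ 0.441  -0.0447  0.013 ]
```

```bash
cat >> h.py <<'E'
import pickle
def shot(n,fn):
    c=get_calibration(n); im=snapshot(n); cv2.imwrite(f'pics/{fn}.png',im[:,:,::-1]); pickle.dump(c,open(f'pics/{fn}.pkl','wb')); return c,im
def load(fn): return pickle.load(open(f'pics/{fn}.pkl','rb')),cv2.imread(f'pics/{fn}.png')[:,:,::-1]
E
python3 - <<'E'
from h import *
s=state();print(s['tcp_pos'],np.abs(s['dq']).max(),s['time'])
c,im=shot('wrist','w2'); print(c['xyz'],c['attitude'],state()['tcp_pos'])
g=im.max(2); m=((g<45)*255).astype(np.uint8); m[:120]=0;m[205:]=0;m[:,:240]=0;m[:,320:]=0
n,l,st,ce=cv2.connectedComponentsWithStats(m)
for i in range(1,n):
    if st[i][4]>50: print(st[i],ce[i],onz(c,*ce[i],.14))
crop(im,220,100,130,110,6,'pics/w2k.png'); crop(im,100,80,130,120,6,'pics/w2f.png')
E
```

```text
[ 0.63589901 -0.2632477   0.34011271] 0.07153776226150711 1.8
[ 0.63006499 -0.19687986  0.48333092] [ 0.99043042 -0.13315659 -0.00900724  0.03515345] [ 0.63419503 -0.26511733  0.33978582]
[270 169  13  14 136] [275.85294118 175.40441176] [ 0.6278 -0.2433  0.14  ]
```

View pics/w2k.png

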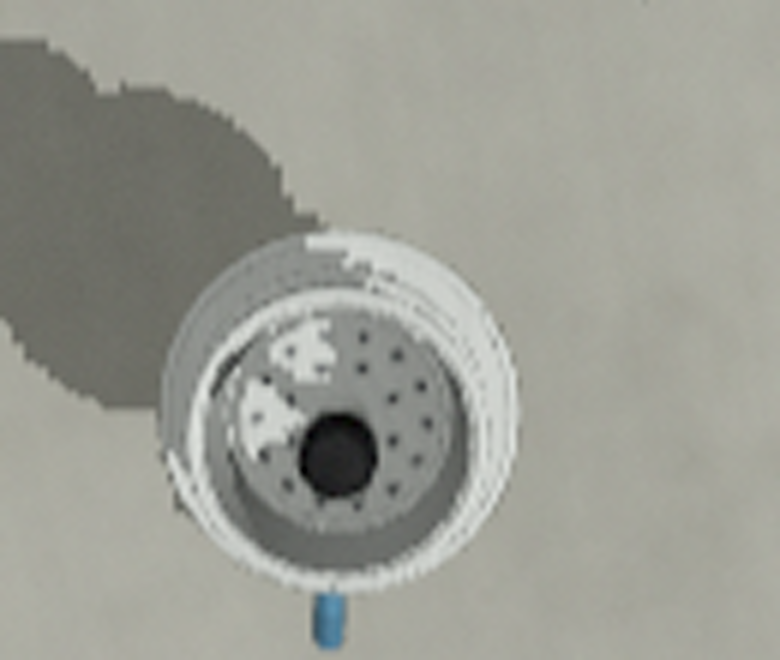

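View pics/w2f.png

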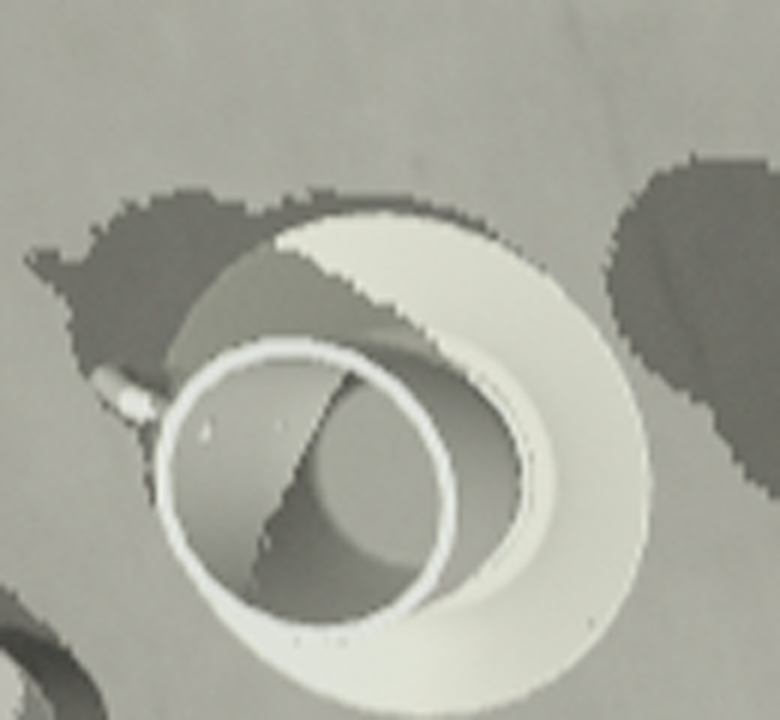

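>>> {"fn": "drive_tool", "kwargs": {"commands": [[[-0.2,0.6,-2.5,-0.015],[-0.2,0.6,-2.5,-0.015],[-0.2,0.6,-2.5,-0.015],[-0.2,0.4,-2.5,-0.015],[0,0,0,0],[0,0,0,0],[0,0,0,0],[0,0,0,0]]], "gripper": 4.5}}

```text
time: 2.65
tcp_pos: [0.6283, -0.2334, 0.2444]
eef_rot: [0.001, 1.0, 0.012, 0.007]
wrist_force: [-1.9, -0.0, 0.3]
gripper_width: 0.531
```

```bash
python3 - <<'E'
from h import *
s=state();print(s['tcp_pos'],np.abs(s['dq']).max(),s['time'],s['eef_rot'])
c,im=shot('wrist','w3'); 
s=state();print(s['tcp_pos'])
g=im.max(2); m=((g<45)*255).astype(np.uint8); m[250:]=0;m[:,:230]=0;m[:,340:]=0
n,l,st,ce=cv2.connectedComponentsWithStats(m)
for i in range(1,n):
    if st[i][4]>50: print(st[i],ce[i],onz(c,*ce[i],.144))
E
```

```text
[ 0.62829399 -0.2333568   0.24435058] 0.016741084632671033 2.65 [0.00134739 0.99989974 0.01201859 0.00736497]
[ 0.62840097 -0.23342286  0.24445886]
[272 216  18  20 266] [280.19924812 225.33834586] [ 0.6275 -0.2411  0.144 ]
```

View pics/w3.png

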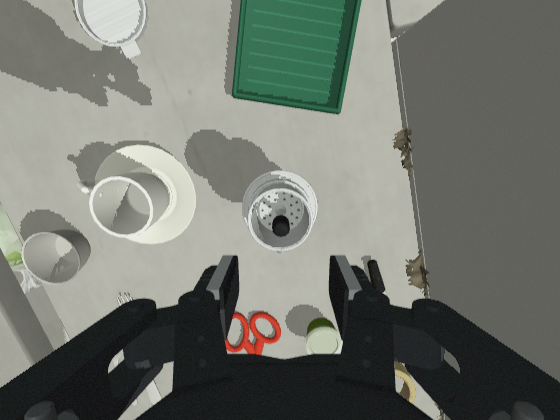

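>>> {"fn": "drive_tool", "kwargs": {"commands": [[[0,-0.3,-2.5,0],[0,-0.3,-2.5,0],[-0.1,-0.2,-2.5,0],[0,0,-2.0,0],[0,0,-1.0,0],[0,0,-0.5,0],[0,0,0,0],[0,0,0,0]]]}}

```text
time: 3.5
tcp_pos: [0.6317, -0.2447, 0.1389]
eef_rot: [0.004, 1.0, 0.011, 0.014]
wrist_force: [0.4, 0.3, 0.3]
gripper_width: 0.528
```

```bash
python3 - <<'E'
from h import *
s=state();print(s['tcp_pos'],s['eef_rot'],s['q'])
E
```

```text
[ 0.63165791 -0.2446536   0.1389156 ] [0.00390183 0.99983332 0.0110427  0.0140058 ] [ 0.48469668  0.65747132 -0.31385773  1.56520538  0.23899032  0.92727116
  0.11573281]
```

>>> {"fn": "drive_tool", "kwargs": {"commands": [[[-0.1,0.1,-0.5,0],[-0.1,0.1,-0.5,0],[-0.1,0.1,-0.3,0],[0,0,0,0],[0,0,0,0],[0,0,0,0],[0,0,0,0],[0,0,0,0]]]}}

```text
time: 4.3
tcp_pos: [0.6298, -0.2415, 0.1276]
eef_rot: [0.005, 1.0, 0.011, 0.016]
wrist_force: [-0.4, 0.3, -0.1]
gripper_width: 0.526
```

>>> {"fn": "drive_tool", "kwargs": {"commands": [[[-0.2,0.05,-0.3,0],[0,0,0,0],[0,0,0,0],[0,0,0,0],[0,0,0,0],[0,0,0,0],[0,0,0,0],[0,0,0,0]]], "gripper": 0.8, "force": 30}}

```text
time: 5.1
tcp_pos: [0.6274, -0.2411, 0.1248]
eef_rot: [0.005, 1.0, 0.011, 0.016]
wrist_force: [-0.5, 0.4, 2.0]
gripper_width: 0.158
```

>>> {"fn": "drive_tool", "kwargs": {"commands": [[[0,0,0.7,0],[0,0,1.2,0],[0,0,1.5,0],[0,0,1.5,0],[0,0,1.5,0],[0,0,1.0,0],[0,0,0.5,0],[0,0,0,0]]]}}

```text
time: 5.9
tcp_pos: [0.628, -0.2409, 0.2115]
eef_rot: [0.005, 1.0, 0.011, 0.017]
wrist_force: [-0.6, -0.1, -0.9]
gripper_width: 0.161
```

```bash
python3 - <<'E'
from h import *
s=state();print(s['tcp_pos'],s['eef_rot'])
c,im=shot('wrist','w4')
E
```

```text
[ 0.62798749 -0.24088692  0.21149556] [0.00482584 0.99977688 0.01124175 0.01722004]
```

View pics/w4.png

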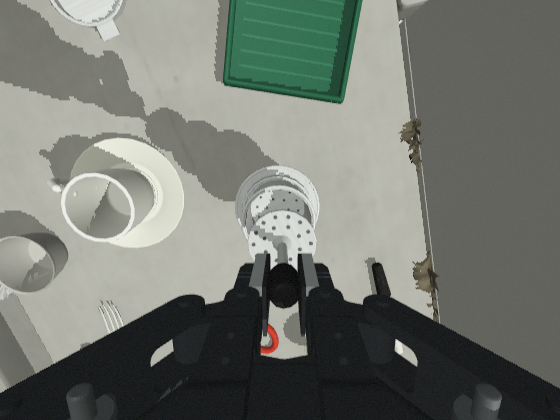

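>>> {"fn": "drive_tool", "kwargs": {"commands": [[[0,1.2,0,0],[0.1,2.4,0,0],[0.1,3,0,0],[0.1,3,0,0],[0.1,3,0,0],[0.1,3,0,0],[0.1,3,0,0],[0.1,3,0,0]]]}}

```text
time: 6.75
tcp_pos: [0.6294, -0.0163, 0.2042]
eef_rot: [0.004, 1.0, 0.008, 0.012]
wrist_force: [-1.1, 0.1, -1.8]
gripper_width: 0.16
```

>>> {"fn": "drive_tool", "kwargs": {"commands": [[[0,3,0,0],[0,3,0,0],[0,3,0,0],[0,2.5,0,0],[0,1.5,0,0],[0,0.8,0,0],[0,0,0,0],[0,0,0,0]]]}}

```text
time: 7.55
tcp_pos: [0.6231, 0.1379, 0.1992]
eef_rot: [0.003, 1.0, 0.014, 0.007]
wrist_force: [-0.0, -0.1, -0.5]
gripper_width: 0.157
```

```bash
python3 - <<'E'
from h import *
s=state();print(s['tcp_pos'],s['eef_rot'],s['q'].round(3))
c,im=shot('wrist','w5')
hsv=cv2.cvtColor(im,cv2.COLOR_RGB2HSV); m=cv2.inRange(hsv,(3,120,80),(18,255,255)); m[:,:150]=0
ct=max(cv2.findContours(m,0,1)[0],key=cv2.contourArea); h=cv2.convexHull(ct); e=cv2.fitEllipse(h); print(e,onz(c,*e[0],.016))
t=get_calibration('top'); print(onz(t,201.5,144.6,.014))
E
```

```text
[0.62305624 0.1378958  0.19917861] [0.00271052 0.99987481 0.01392953 0.00699852] [-0.083  0.555 -0.347  1.59   0.223  1.024 -0.468]
((294.1203918457031, 181.30577087402344), (83.56269073486328, 85.44123077392578), 73.94091796875) [0.6367 0.1536 0.016 ]
[0.6365 0.1536 0.014 ]
```

View pics/w5.png

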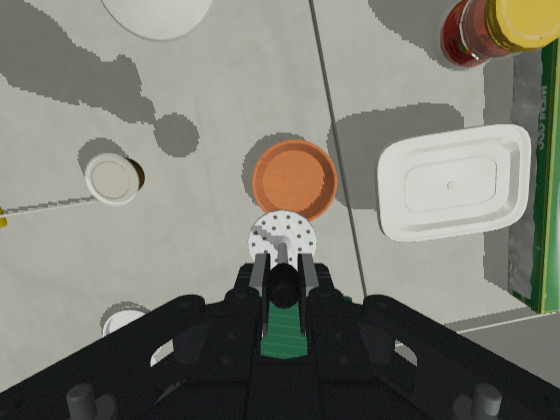

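>>> {"fn": "drive_tool", "kwargs": {"commands": [[[0.4,0.5,-1.0,0],[0.5,0.6,-2.0,0],[0.4,0.5,-2.5,0],[0,0,-2.5,0],[0,0,-2.0,0],[0,0,-1.0,0],[0,0,0,0],[0,0,0,0]]]}}

```text
time: 8.4
tcp_pos: [0.6396, 0.1461, 0.0826]
eef_rot: [0.004, 1.0, 0.008, 0.008]
wrist_force: [-0.8, 0.3, 0.4]
gripper_width: 0.16
```

>>> {"fn": "drive_tool", "kwargs": {"commands": [[[-0.1,0.2,-0.7,0],[-0.1,0.2,-0.7,0],[-0.1,0.2,-0.6,0],[0,0.1,-0.4,0],[0,0,-0.2,0],[0,0,0,0],[0,0,0,0],[0,0,0,0]]]}}

```text
time: 9.2
tcp_pos: [0.6381, 0.1544, 0.0575]
eef_rot: [0.003, 1.0, 0.008, 0.01]
wrist_force: [0.1, -0.8, -0.8]
gripper_width: 0.157
```

>>> {"fn": "drive_tool", "kwargs": {"commands": [[[0,0,-0.1,0],[0,0,-0.1,0],[0,0,-0.1,0],[0,0,-0.1,0],[0,0,0,0],[0,0,0,0],[0,0,0,0],[0,0,0,0]]]}}

```text
time: 10.0
tcp_pos: [0.6385, 0.1541, 0.0537]
eef_rot: [0.003, 1.0, 0.007, 0.011]
wrist_force: [0.4, -0.4, -0.3]
gripper_width: 0.16
```

>>> {"fn": "drive_tool", "kwargs": {"commands": [[[0,0,-0.1,0],[0,0,-0.1,0],[0,0,0,0],[0,0,0,0],[0,0,0,0],[0,0,0,0],[0,0,0,0],[0,0,0,0]]]}}

```text
time: 10.8
tcp_pos: [0.639, 0.1544, 0.0536]
eef_rot: [0.003, 1.0, 0.007, 0.012]
wrist_force: [-0.0, 0.1, 1.5]
gripper_width: 0.159
```

>>> {"fn": "drive_tool", "kwargs": {"commands": [[[0,0,0,0],[0,0,0,0],[0,0,0,0],[0,0,0,0],[0,0,0,0],[0,0,0,0],[0,0,0,0],[0,0,0,0]]], "gripper": 4.0}}

```text
time: 11.6
tcp_pos: [0.639, 0.1544, 0.0535]
eef_rot: [0.003, 1.0, 0.007, 0.012]
wrist_force: [0.5, 0.9, 0.2]
gripper_width: 0.466
```

>>> {"fn": "drive_tool", "kwargs": {"commands": [[[0,0,1,0],[0,0,2,0],[0,0,2.5,0],[0,0,2.5,0],[0,-0.5,2.5,0],[0,-1.5,2,0],[0,-2.5,1,0],[0,-3,0,0]]]}}

```text
time: 12.4
tcp_pos: [0.6375, 0.0842, 0.1992]
eef_rot: [0.001, 1.0, 0.012, 0.013]
wrist_force: [-0.1, 0.2, -0.3]
gripper_width: 0.463
```

```bash
python3 - <<'E'
from h import *
s=state();print(s['tcp_pos'],s['eef_rot'])
c,im=shot('wrist','w6'); c2,i2=shot('scene','s6'); crop(i2,120,120,250,150,3,'pics/s6c.png')
E
```

```text
[0.63752609 0.08419623 0.19920449] [0.00124705 0.99984719 0.01189883 0.0127463 ]
```

View pics/w6.png

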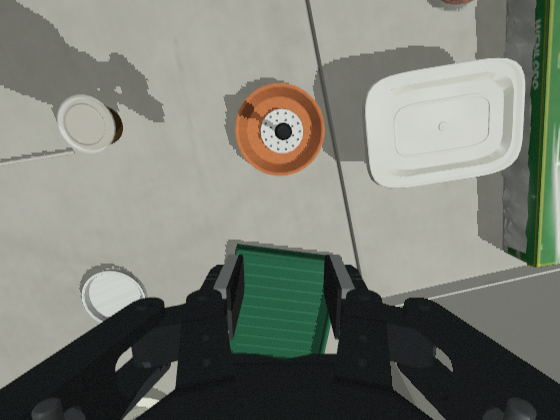

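View pics/s6c.png

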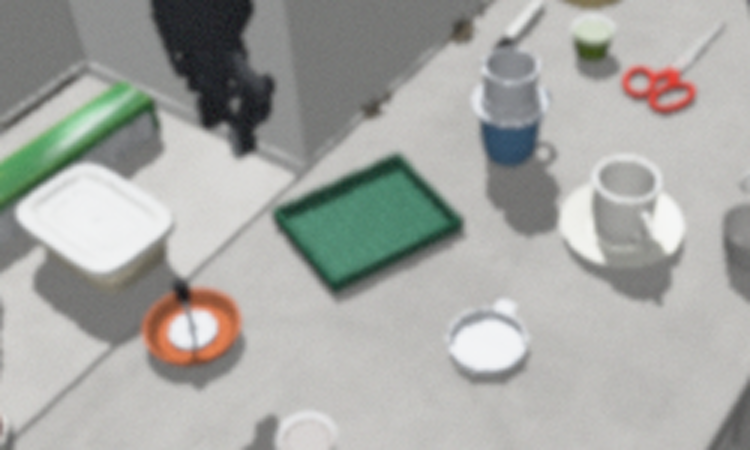

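>>> {"fn": "drive_tool", "kwargs": {"commands": [[[0,-3,1,0],[0,-3,1,0],[0,-3,1,0],[0,-3,1,0],[0,-3,1,0],[0,-3,0.5,0],[0,-3,0,0],[0,-3,0,0]]], "gripper": 8.5}}

```text
time: 13.3
tcp_pos: [0.6361, -0.1619, 0.2608]
eef_rot: [0.001, 1.0, 0.013, 0.014]
wrist_force: [-0.2, -0.9, -0.1]
gripper_width: 0.992
```

>>> {"fn": "drive_tool", "kwargs": {"commands": [[[0,-3,0,0],[0,-3,0,0],[0,-1.5,0,0],[0,-0.5,0,0],[0,0,0,0],[0,0,0,0],[0,0,0,0],[0,0,0,0]]]}}

```text
time: 14.1
tcp_pos: [0.6361, -0.2424, 0.2633]
eef_rot: [0.0, 1.0, 0.014, 0.014]
wrist_force: [0.4, -0.2, 0.7]
gripper_width: 0.993
```

```bash
python3 - <<'E'
from h import *
s=state();print(s['tcp_pos'],s['eef_rot'],s['q'].round(2))
c,im=shot('wrist','w7'); crop(im,200,130,160,130,5,'pics/w7c.png')
E
```

```text
[ 0.6360709  -0.24235926  0.2632571 ] [2.67021678e-04 9.99803963e-01 1.36522564e-02 1.43380629e-02] [ 0.49  0.56 -0.33  1.39  0.18  1.19  0.17]
```

View pics/w7.png

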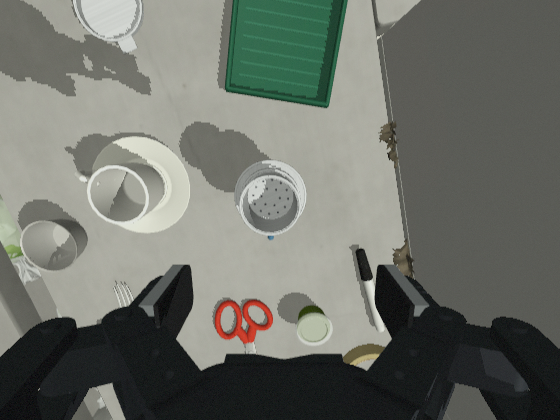

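View pics/w7c.png

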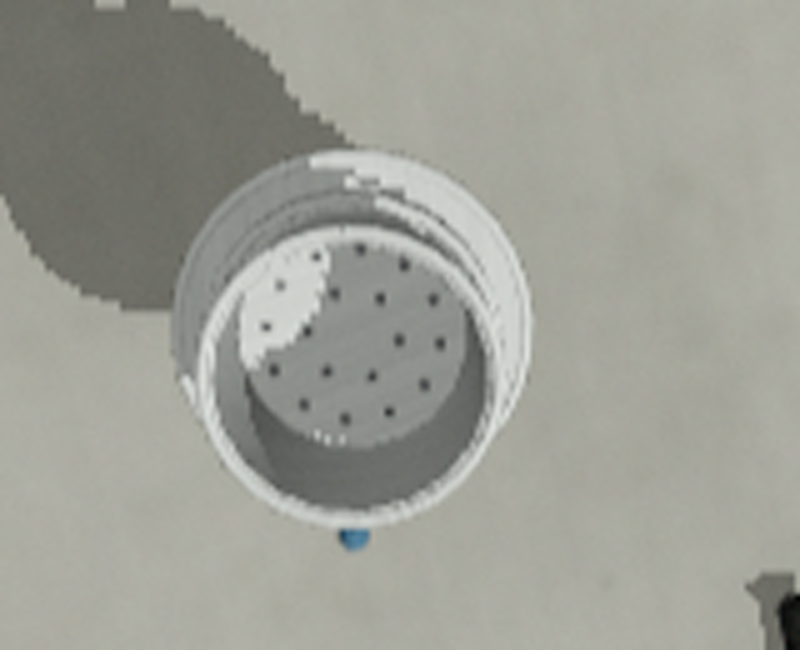

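```bash
python3 - <<'E'
from h import *
c,im=load('w7')
print('chamber',onz(c,270.2,205.2,.119), 'floor', onz(c,200+353/5,130+335/5,.076),'flange',onz(c,200+351/5,130+330/5,.072))
print('fresh rim',onz(c,118,194,.075))
crop(im,60,120,150,130,5,'pics/w7f.png')
E
```

```text
chamber [ 0.6278 -0.2433  0.119 ] floor [ 0.6277 -0.2442  0.076 ] flange [ 0.6272 -0.2439  0.072 ]
fresh rim [ 0.4634 -0.2446  0.075 ]
```

View pics/w7f.png

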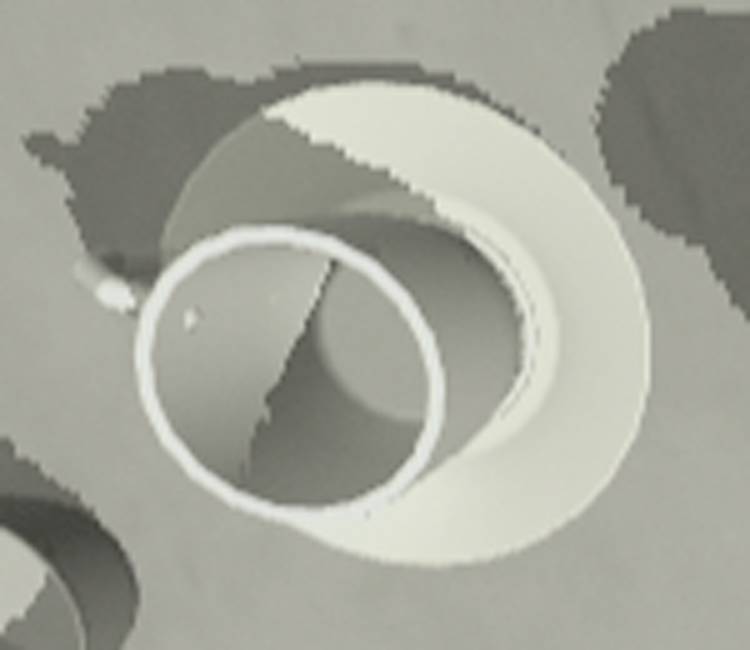

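>>> {"fn": "drive_tool", "kwargs": {"commands": [[[-0.2,0,-1.0,0],[-0.2,0,-2.0,0],[-0.2,0,-2.5,0],[-0.2,0,-2.5,0],[0,0,-2.0,0],[0,0,-1.0,0],[0,0,0,0],[0,0,0,0]]]}}

```text
time: 14.95
tcp_pos: [0.6268, -0.2386, 0.1472]
eef_rot: [-0.0, 1.0, 0.016, 0.015]
wrist_force: [-0.4, -0.6, 0.3]
gripper_width: 0.997
```

>>> {"fn": "drive_tool", "kwargs": {"commands": [[[0.1,-0.3,-0.5,0],[0,-0.2,-1.2,0],[0,0,-1.5,0],[0,0,-1.2,0],[0,0,-0.7,0],[0,0,-0.3,0],[0,0,0,0],[0,0,0,0]]]}}

```text
time: 15.75
tcp_pos: [0.63, -0.2453, 0.0926]
eef_rot: [0.001, 1.0, 0.015, 0.017]
wrist_force: [-0.5, 0.4, 1.1]
gripper_width: 0.995
```

>>> {"fn": "drive_tool", "kwargs": {"commands": [[[-0.1,0.1,-0.2,0],[-0.1,0.1,-0.2,0],[0,0,-0.1,0],[0,0,0,0],[0,0,0,0],[0,0,0,0],[0,0,0,0],[0,0,0,0]]]}}

```text
time: 16.55
tcp_pos: [0.6287, -0.2433, 0.0889]
eef_rot: [0.001, 1.0, 0.015, 0.019]
wrist_force: [0.7, -0.5, -0.7]
gripper_width: 0.992
```

```bash
python3 - <<'E'
from h import *
s=state();print(s['tcp_pos'],s['eef_rot'],s['wrist_force'])
c,im=shot('wrist','w8')
E
```

```text
[ 0.62873621 -0.24330306  0.0888977 ] [0.00125273 0.99970446 0.01541812 0.01875385] [ 0.68836317 -0.50115599 -0.65972957]
```

View pics/w8.png

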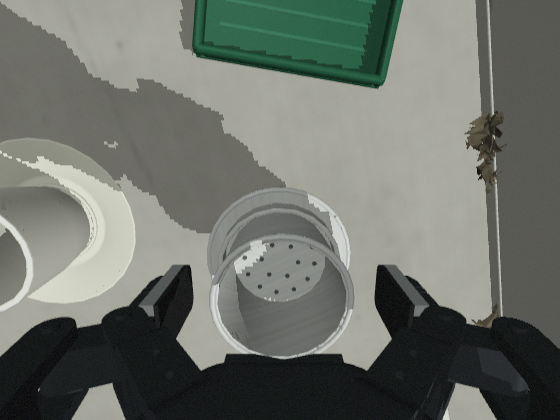

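>>> {"fn": "drive_tool", "kwargs": {"commands": [[[0,0,0,0],[0,0,0,0],[0,0,0,0],[0,0,0,0],[0,0,0,0],[0,0,0,0],[0,0,0,0],[0,0,0,0]]], "gripper": 5.0, "force": 25}}

```text
time: 17.4
tcp_pos: [0.6286, -0.2435, 0.0892]
eef_rot: [0.001, 1.0, 0.015, 0.019]
wrist_force: [-1.5, -1.1, 0.7]
gripper_width: 0.652
```

>>> {"fn": "drive_tool", "kwargs": {"commands": [[[0,0,0.3,0],[0,0,0.5,0],[0,0,0.8,0],[0,0,0.8,0],[0,0,0.8,0],[0,0,0.4,0],[0,0,0,0],[0,0,0,0]]]}}

```text
time: 18.2
tcp_pos: [0.629, -0.2435, 0.1292]
eef_rot: [0.002, 1.0, 0.015, 0.019]
wrist_force: [-0.1, 0.6, -1.0]
gripper_width: 0.651
```

```bash
python3 - <<'E'
from h import *
s=state();print(s['tcp_pos'],s['eef_rot'],s['wrist_force'])
c,im=shot('wrist','w9')
c2,i2=shot('scene','s9'); crop(i2,220,90,130,110,5,'pics/s9c.png')
E
```

```text
[ 0.62896479 -0.24346309  0.12922619] [0.00153872 0.99969287 0.0153968  0.01935818] [-0.10123778  0.59619156 -0.96140439]
```

View pics/w9.png

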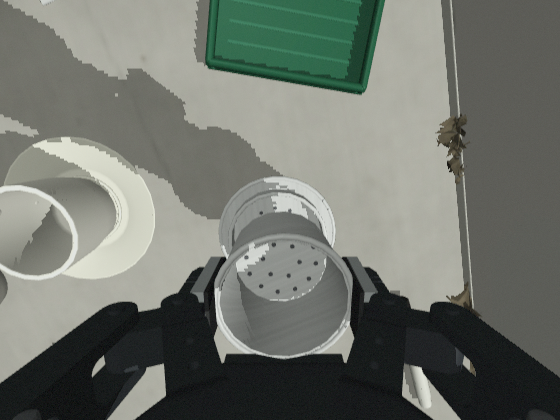

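View pics/s9c.png

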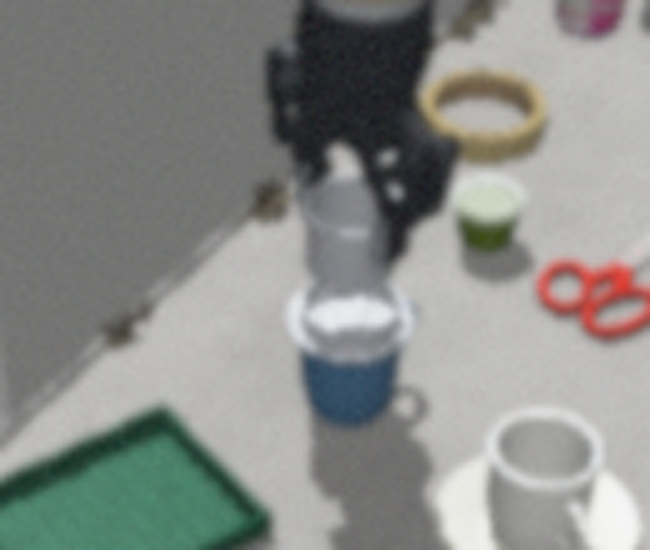

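>>> {"fn": "drive_tool", "kwargs": {"commands": [[[0,0,1.0,0],[0,0,1.5,0],[-0.5,0.5,1.5,0],[-1.0,1.0,1.0,0],[-1.8,2,0.5,0],[-2,2,0,0],[-2,2,0,0],[-2,2,0,0]]]}}

```text
time: 19.1
tcp_pos: [0.5304, -0.1444, 0.1885]
eef_rot: [0.001, 1.0, 0.014, 0.02]
wrist_force: [-0.6, 0.3, -0.4]
gripper_width: 0.652
```

>>> {"fn": "drive_tool", "kwargs": {"commands": [[[-2,2,0,0],[-2,2,0,0],[-1.6,1.6,0,0],[-1,1,0,0],[-0.5,0.5,0,0],[0,0,0,0],[0,0,0,0],[0,0,0,0]]]}}

```text
time: 19.9
tcp_pos: [0.4491, -0.0652, 0.1929]
eef_rot: [0.003, 1.0, 0.017, 0.021]
wrist_force: [0.2, -0.4, -0.1]
gripper_width: 0.654
```

```bash
python3 - <<'E'
from h import *
s=state();print(s['tcp_pos'],s['eef_rot'],s['q'].round(2))
c,im=shot('wrist','w10')
E
```

```text
[ 0.44907012 -0.0652038   0.19293202] [0.00276181 0.99962395 0.01723866 0.02114633] [ 0.34  0.29 -0.38  2.07  0.17  0.76 -0.11]
```

View pics/w10.png

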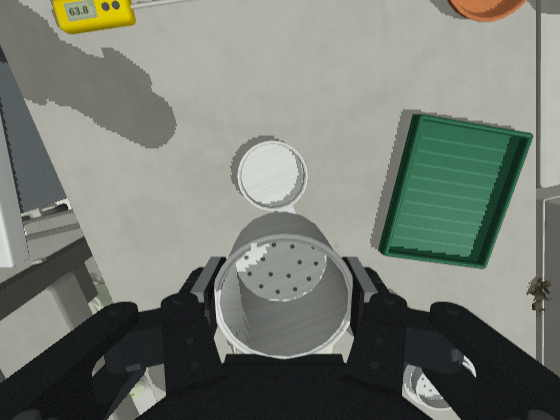

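```bash
python3 - <<'E'
from h import *
c,im=load('w10'); crop(im,220,120,110,90,7,'pics/w10c.png'); print(onz(c,272.5,175,.013))
t,it=get_calibration('top'),0
E
```

```text
[ 0.4446 -0.0429  0.013 ]
```

View pics/w10c.png

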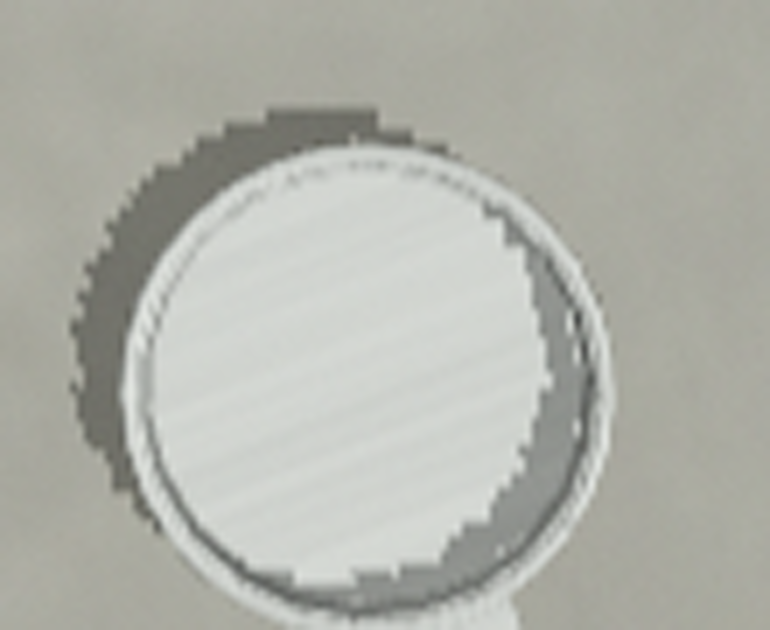

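>>> {"fn": "drive_tool", "kwargs": {"commands": [[[-0.2,0.7,-0.5,0],[-0.2,0.7,-1.5,0],[-0.2,0.7,-2.0,0],[0,0,-2.0,0],[0,0,-2.0,0],[0,0,-1.5,0],[0,0,-0.5,0],[0,0,0,0]]]}}

```text
time: 20.75
tcp_pos: [0.4442, -0.042, 0.087]
eef_rot: [0.001, 1.0, 0.015, 0.021]
wrist_force: [0.8, 1.0, -1.6]
gripper_width: 0.655
```

>>> {"fn": "drive_tool", "kwargs": {"commands": [[[-0.1,-0.1,-1.0,0],[0,-0.1,-1.5,0],[0,0,-1.5,0],[0,0,-0.8,0],[0,0,-0.3,0],[0,0,0,0],[0,0,0,0],[0,0,0,0]]]}}

```text
time: 21.55
tcp_pos: [0.447, -0.0439, 0.0383]
eef_rot: [0.002, 1.0, 0.015, 0.025]
wrist_force: [0.1, -1.0, -1.2]
gripper_width: 0.65
```

```bash
python3 - <<'E'
from h import *
s=state();print(s['tcp_pos'],s['eef_rot'],s['q'].round(2))
c,im=shot('wrist','w11')
c2,i2=shot('scene','s11'); crop(i2,220,170,130,110,5,'pics/s11c.png')
E
```

```text
[ 0.4469531  -0.04389332  0.03831158] [0.00154697 0.99958197 0.01456506 0.02492694] [ 0.14  0.54 -0.21  2.27  0.38  0.31 -0.37]
```

View pics/w11.png

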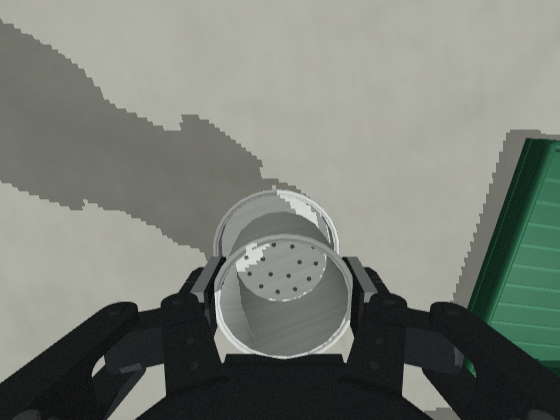

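View pics/s11c.png

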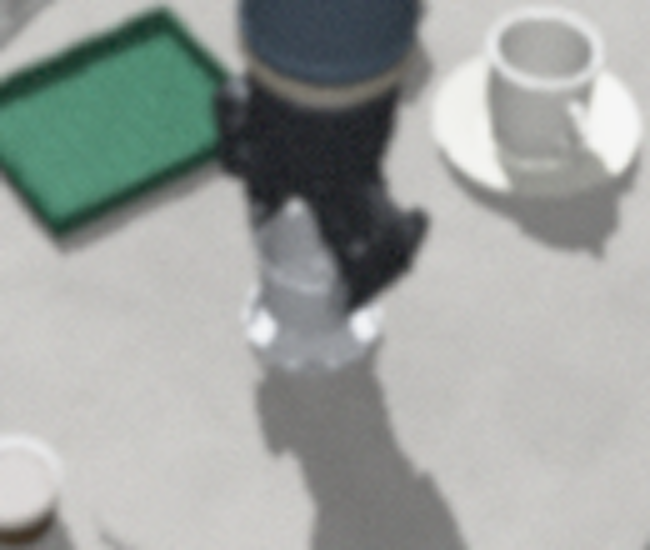

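```bash
python3 - <<'E'
from h import *
c,im=load('w11'); print([onz(c,u,v,.013) for u,v in [(214,250),(339,250),(276.5,191)]])
R_=rot(state()['eef_rot']); print(R_[:,2], state()['tcp_pos']+R_[:,2]*.016)
E
```

```text
[array([ 0.4082, -0.044 ,  0.013 ]), array([ 0.4813, -0.0433,  0.013 ]), array([ 0.4435, -0.0087,  0.013 ])]
[ 0.0499315  -0.00237886 -0.99874981] [ 0.44772135 -0.0439687   0.02230828]
```

>>> {"fn": "drive_tool", "kwargs": {"commands": [[[-0.2,0,-0.4,0],[-0.2,0,-0.5,0],[-0.1,0,-0.4,0],[-0.1,0,-0.2,0],[0,0,0,0],[0,0,0,0],[0,0,0,0],[0,0,0,0]]]}}

```text
time: 22.45
tcp_pos: [0.4403, -0.0439, 0.0221]
eef_rot: [0.002, 1.0, 0.015, 0.025]
wrist_force: [0.4, -0.4, -1.2]
gripper_width: 0.65
```

>>> {"fn": "drive_tool", "kwargs": {"commands": [[[0.1,0,-0.1,0],[0.1,0,-0.1,0],[0,0,-0.1,0],[0,0,0,0],[0,0,0,0],[0,0,0,0],[0,0,0,0],[0,0,0,0]]]}}

```text
time: 23.25
tcp_pos: [0.4429, -0.044, 0.0193]
eef_rot: [0.002, 1.0, 0.014, 0.026]
wrist_force: [0.1, 0.4, 0.1]
gripper_width: 0.651
```

>>> {"fn": "drive_tool", "kwargs": {"commands": [[[0,0,-0.1,0],[0,0,0,0],[0,0,0,0],[0,0,0,0],[0,0,0,0],[0,0,0,0],[0,0,0,0],[0,0,0,0]]]}}

```text
time: 24.05
tcp_pos: [0.4432, -0.0441, 0.019]
eef_rot: [0.002, 1.0, 0.014, 0.026]
wrist_force: [-0.1, 0.9, 2.2]
gripper_width: 0.647
```

Contact at 2.2 N. Release and rise.

>>> {"fn": "drive_tool", "kwargs": {"commands": [[[0,0,0,0],[0,0,0,0],[0,0,0,0],[0,0,0,0],[0,0,0,0],[0,0,0,0],[0,0,0,0],[0,0,0,0]]], "gripper": 8.5}}

```text
time: 24.85
tcp_pos: [0.4432, -0.0441, 0.0188]
eef_rot: [0.002, 1.0, 0.014, 0.026]
wrist_force: [-0.0, 0.4, 0.2]
gripper_width: 0.992
```

>>> {"fn": "drive_tool", "kwargs": {"commands": [[[0,0,0.5,0],[0,0,1.5,0],[0,0,2.5,0],[0,0,2.5,0],[0,0,2.5,0],[0,0,2.5,0],[0.5,-0.5,2.5,0],[1,-1.0,2.5,0]]]}}

```text
time: 25.65
tcp_pos: [0.4533, -0.0576, 0.1948]
eef_rot: [0.001, 1.0, 0.016, 0.022]
wrist_force: [1.6, -0.2, -0.7]
gripper_width: 0.998
```

>>> {"fn": "drive_tool", "kwargs": {"commands": [[[2,-2,2,0],[2,-2,1,0],[2,-2,0.5,0],[2,-2,0,0],[2,-2,0,0],[2,-2,0,0],[2,-2,0,0],[2,-2,0,0]]]}}

```text
time: 26.45
tcp_pos: [0.6165, -0.2223, 0.2403]
eef_rot: [0.002, 1.0, 0.018, 0.025]
wrist_force: [0.5, 0.4, -0.6]
gripper_width: 0.995
```

```bash
python3 - <<'E'
from h import *
s=state();print(s['tcp_pos'],s['eef_rot'],s['q'].round(2))
c,im=shot('wrist','w12')
c2,i2=shot('scene','s12'); crop(i2,220,120,150,130,5,'pics/s12c.png')
E
```

```text
[ 0.61652881 -0.22226472  0.24027376] [0.0022597  0.99950997 0.01831877 0.02528106] [ 0.5   0.53 -0.36  1.52  0.2   1.08  0.14]
```

View pics/w12.png

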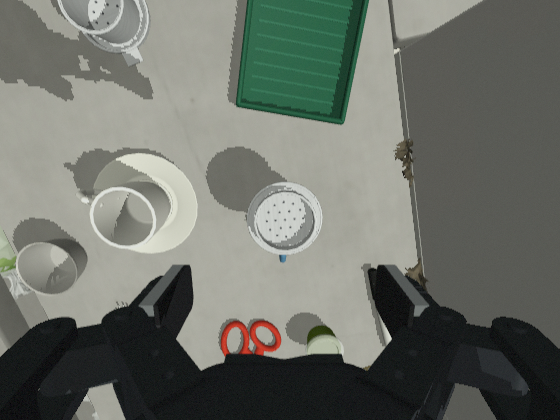

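View pics/s12c.png

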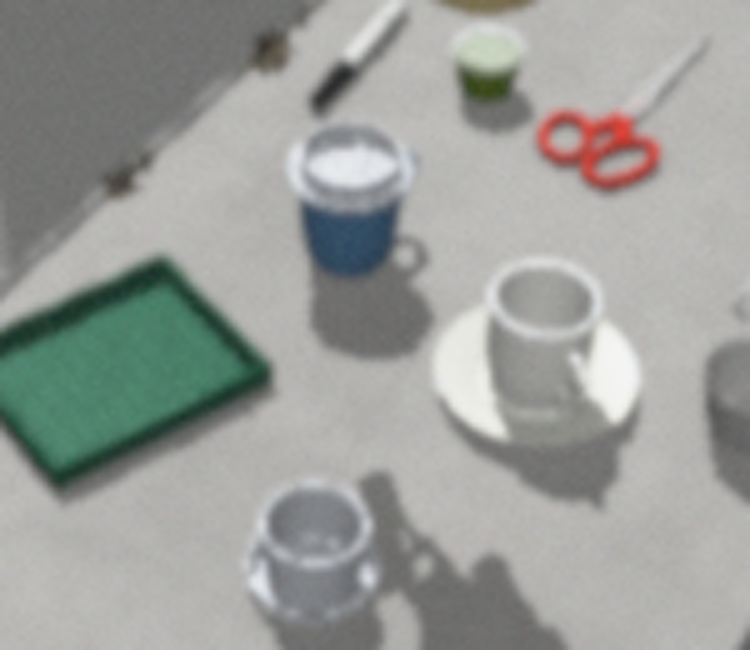

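>>> {"fn": "drive_tool", "kwargs": {"commands": [[[0.2,-0.4,0,0],[0.2,-0.4,0,0],[0.2,-0.4,0,0],[0.2,-0.4,0,0],[0,0,0,0],[0,0,0,0],[0,0,0,0],[0,0,0,0]]]}}

```text
time: 27.35
tcp_pos: [0.6238, -0.2391, 0.2405]
eef_rot: [0.002, 1.0, 0.018, 0.025]
wrist_force: [-0.7, 0.7, -0.1]
gripper_width: 0.995
```

```bash
python3 - <<'E'
from h import *
s=state();print(s['tcp_pos'],s['eef_rot'],s['q'].round(2))
c,im=shot('wrist','w13'); crop(im,220,150,130,110,6,'pics/w13c.png')
E
```

```text
[ 0.6237901  -0.23914293  0.24045878] [0.0020465  0.99952902 0.01791526 0.02483142] [ 0.52  0.55 -0.36  1.48  0.2   1.1   0.16]
```

View pics/w13c.png

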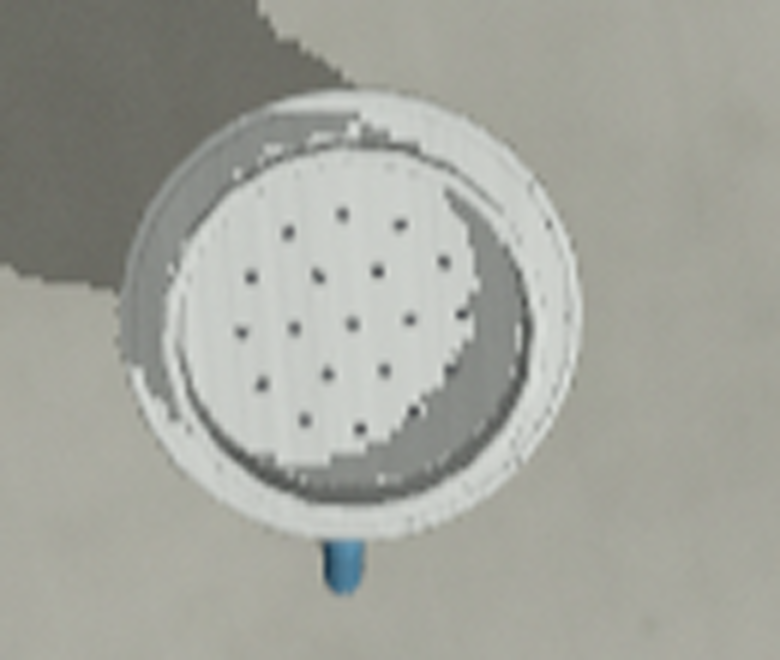

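>>> {"fn": "drive_tool", "kwargs": {"commands": [[[0,1.5,0,0],[0,3,0,0],[0,3,0,0],[0,3,0,0],[0,3,0,0],[0,3,0,0],[0,3,0,0],[0,3,0,0]]]}}

```text
time: 28.2
tcp_pos: [0.6207, -0.0024, 0.2404]
eef_rot: [0.002, 1.0, 0.016, 0.025]
wrist_force: [0.7, 0.6, 0.1]
gripper_width: 0.998
```

>>> {"fn": "drive_tool", "kwargs": {"commands": [[[0,0,0,0],[0,-1.5,0,0],[0,-2,0,0],[0,-2,0,0],[0,-2,0,0],[0,-2,0,0],[0,-2,0,0],[0,-2,0,0]]]}}

```text
time: 29.0
tcp_pos: [0.617, -0.1384, 0.2412]
eef_rot: [0.001, 0.999, 0.021, 0.025]
wrist_force: [0.5, 0.1, 0.0]
gripper_width: 0.996
```

```bash
python3 - <<'E'
from h import *
c,im=load('w13'); print('flange',onz(c,278.5,202.3,.0725),'collar',onz(c,220+348/6,150+322/6,.085))
E
```

```text
flange [ 0.6273 -0.243   0.0725] collar [ 0.6264 -0.2415  0.085 ]
```

>>> {"fn": "drive_tool", "kwargs": {"commands": [[[0.2,-2.5,-0.5,0],[0.2,-2.5,-0.5,0],[0.2,-2.5,-1,0],[0.2,-1.5,-1,0],[0.2,-1,-1,0],[0,0,0,0],[0,0,0,0],[0,0,0,0]]]}}

```text
time: 29.8
tcp_pos: [0.6221, -0.2547, 0.1988]
eef_rot: [0.002, 1.0, 0.014, 0.024]
wrist_force: [1.1, 0.2, -0.7]
gripper_width: 0.996
```

```bash
python3 - <<'E'
from h import *
t9=(np.array([.62896,-.24346,.12923]),[0.00153872,0.99969287,0.0153968,0.01935818])
t4=(np.array([0.62798749,-0.24088692,0.21149556]),[0.00482584,0.99977688,0.01124175,0.01722004])
t13=(np.array([0.6237901,-0.23914293,0.24045878]),[0.0020465,0.99952902,0.01791526,0.02483142])
for f,t,x in [('w4',t4,7.2),('w9',t9,28.5),('w13',t13,42.5)]:
    c,im=load(f); print(f)
    crop(im,150,230,260,80,3,f'pics/{f}t.png')
    for z in [-.02,-.013,-.009,-.005,0]:
        print(z,[list(proj(c,t[0]+rot(t[1])@np.array([s*x/1000,-.011,z]))) for s in (1,-1)])
a=[cv2.imread(f'pics/{f}t.png') for f in ('w4','w9','w13')]; cv2.imwrite('pics/tips.png',np.vstack([cv2.resize(i,(650,200)) for i in a]))
E
```

```text
w4
-0.02 [[np.float64(299.6), np.float64(265.5)], [np.float64(266.4), np.float64(265.5)]]
-0.013 [[np.float64(298.8), np.float64(259.1)], [np.float64(267.2), np.float64(259.1)]]
-0.009 [[np.float64(298.4), np.float64(255.7)], [np.float64(267.6), np.float64(255.7)]]
-0.005 [[np.float64(298.0), np.float64(252.5)], [np.float64(268.0), np.float64(252.5)]]
0 [[np.float64(297.5), np.float64(248.7)], [np.float64(268.5), np.float64(248.7)]]
w9
-0.02 [[np.float64(348.8), np.float64(265.6)], [np.float64(217.3), np.float64(265.6)]]
-0.013 [[np.float64(345.6), np.float64(259.2)], [np.float64(220.5), np.float64(259.2)]]
-0.009 [[np.float64(344.0), np.float64(255.8)], [np.float64(222.2), np.float64(255.8)]]
-0.005 [[np.float64(342.4), np.float64(252.6)], [np.float64(223.8), np.float64(252.6)]]
0 [[np.float64(340.5), np.float64(248.8)], [np.float64(225.6), np.float64(248.8)]]
w13
-0.02 [[np.float64(381.0), np.float64(265.6)], [np.float64(185.0), np.float64(265.6)]]
-0.013 [[np.float64(376.3), np.float64(259.1)], [np.float64(189.7), np.float64(259.2)]]
-0.009 [[np.float64(373.8), np.float64(255.7)], [np.float64(192.2), np.float64(255.8)]]
-0.005 [[np.float64(371.5), np.float64(252.5)], [np.float64(194.6), np.float64(252.6)]]
0 [[np.float64(368.7), np.float64(248.7)], [np.float64(197.4), np.float64(248.8)]]
```

View pics/tips.png

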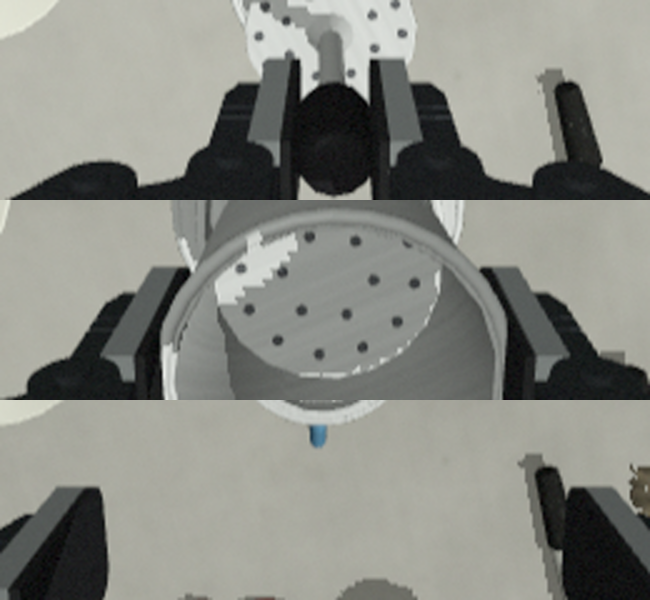

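>>> {"fn": "drive_tool", "kwargs": {"commands": [[[0.2,0.4,-0.5,0],[0.2,0.4,-1,0],[0.1,0.4,-1.5,0],[0,0,-1.5,0],[0,0,-1.5,0],[0,0,-1.5,0],[0,0,-1,0],[0,0,-0.5,0]]], "gripper": 7.2}}

```text
time: 30.6
tcp_pos: [0.6308, -0.2312, 0.1053]
eef_rot: [0.001, 0.999, 0.02, 0.026]
wrist_force: [0.1, -0.1, -0.1]
gripper_width: 0.844
```

```bash
python3 - <<'E'
from h import *
s=state();print(s['tcp_pos'],s['eef_rot'],s['wrist_force'])
c,im=shot('wrist','w14')
c2,i2=shot('scene','s14'); crop(i2,250,110,80,70,8,'pics/s14c.png')
E
```

```text
[ 0.6307711  -0.23123338  0.10533547] [0.00112416 0.99944937 0.02018607 0.02631009] [ 0.07856018 -0.10145344 -0.14282427]
```

View pics/w14.png

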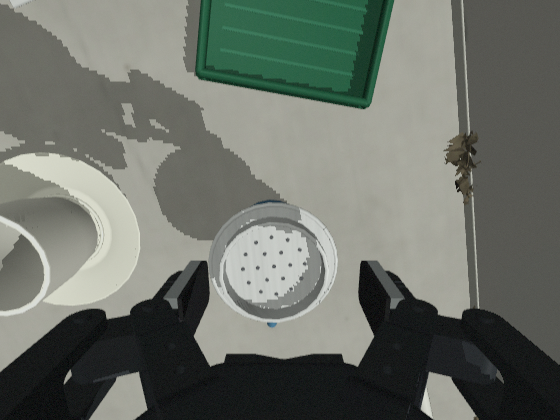

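View pics/s14c.png

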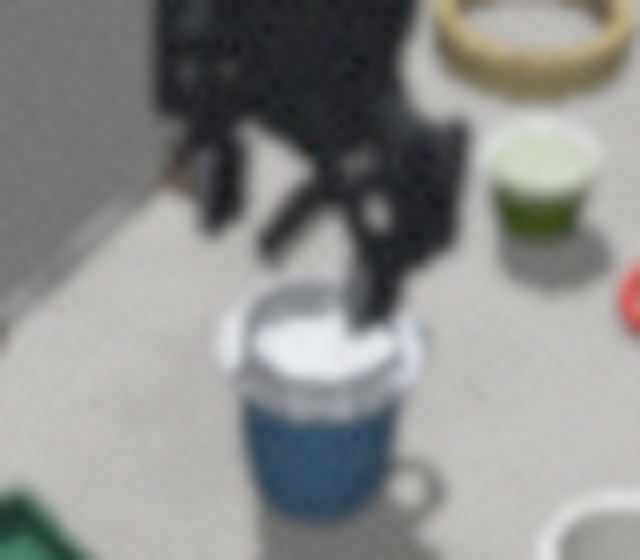

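>>> {"fn": "drive_tool", "kwargs": {"commands": [[[-0.1,-0.4,0,0],[-0.1,-0.4,-0.2,0],[-0.1,-0.4,-0.5,0],[0,0,-0.7,0],[0,0,-0.6,0],[0,0,-0.3,0],[0,0,0,0],[0,0,0,0]]]}}

```text
time: 31.5
tcp_pos: [0.6284, -0.2456, 0.0827]
eef_rot: [0.002, 0.999, 0.019, 0.028]
wrist_force: [-0.8, 0.6, 0.3]
gripper_width: 0.846
```

```bash
python3 - <<'E'
from h import *
s=state();print(s['tcp_pos'],s['eef_rot'],s['wrist_force'])
c,im=shot('wrist','w15')
E
```

```text
[ 0.62835434 -0.24563947  0.08269423] [0.00187022 0.99942502 0.01940892 0.02773835] [-0.78022993  0.626816    0.27019535]
```

View pics/w15.png

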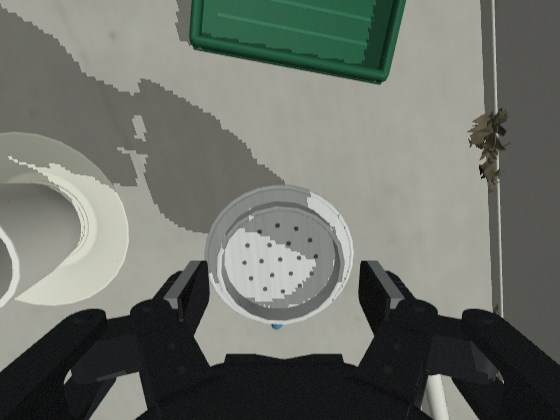

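>>> {"fn": "drive_tool", "kwargs": {"commands": [[[-0.1,0.2,-0.2,0],[0,0.1,-0.2,0],[0,0,-0.2,0],[0,0,-0.1,0],[0,0,0,0],[0,0,0,0],[0,0,0,0],[0,0,0,0]]]}}

```text
time: 32.35
tcp_pos: [0.6278, -0.242, 0.0758]
eef_rot: [0.002, 0.999, 0.02, 0.028]
wrist_force: [-0.6, -0.0, -0.6]
gripper_width: 0.845
```

>>> {"fn": "drive_tool", "kwargs": {"commands": [[[0,0,-0.1,0],[0,0,-0.1,0],[0,0,-0.1,0],[0,0,0,0],[0,0,0,0],[0,0,0,0],[0,0,0,0],[0,0,0,0]]]}}

```text
time: 33.15
tcp_pos: [0.6278, -0.2421, 0.0726]
eef_rot: [0.002, 0.999, 0.02, 0.028]
wrist_force: [-0.9, -0.1, 0.1]
gripper_width: 0.843
```

```bash
python3 - <<'E'
from h import *
s=state();print(s['tcp_pos'],s['eef_rot'],s['wrist_force'])
c,im=shot('wrist','w16')
c2,i2=shot('scene','s16'); crop(i2,250,110,80,70,8,'pics/s16c.png')
E
```

```text
[ 0.62781151 -0.24211283  0.07258268] [0.00199668 0.99940382 0.01962694 0.02833392] [-0.9129823  -0.14187383  0.07244403]
```

View pics/w16.png

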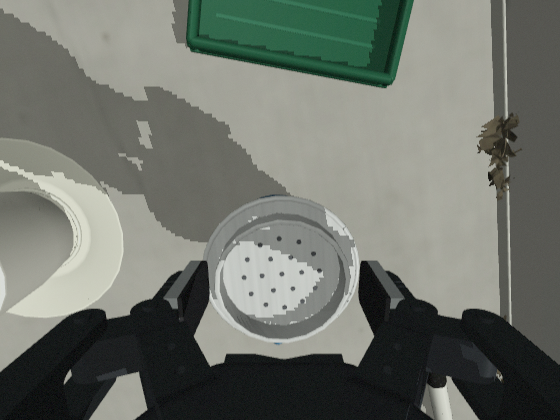

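View pics/s16c.png

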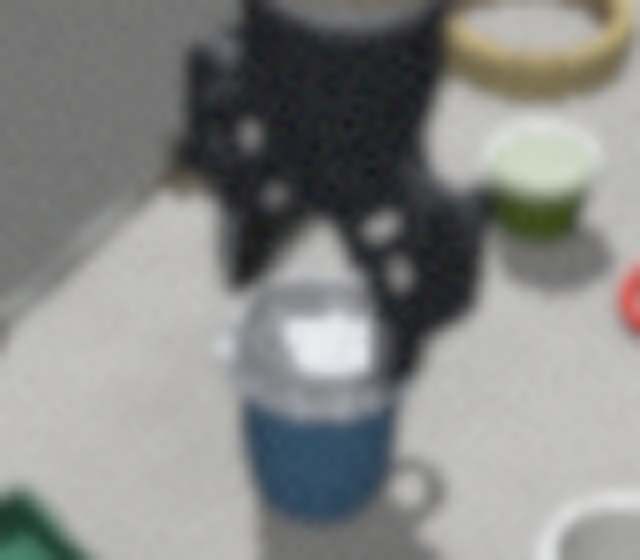

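>>> {"fn": "drive_tool", "kwargs": {"commands": [[[0,0,-0.1,0],[0,0,-0.1,0],[0,0,-0.1,0],[0,0,0,0],[0,0,0,0],[0,0,0,0],[0,0,0,0],[0,0,0,0]]]}}

```text
time: 34.05
tcp_pos: [0.6278, -0.2421, 0.0693]
eef_rot: [0.002, 0.999, 0.02, 0.028]
wrist_force: [0.1, 0.3, 0.2]
gripper_width: 0.843
```

>>> {"fn": "drive_tool", "kwargs": {"commands": [[[0,0,-0.1,0],[0,0,-0.1,0],[0,0,0,0],[0,0,0,0],[0,0,0,0],[0,0,0,0],[0,0,0,0],[0,0,0,0]]]}}

```text
time: 34.85
tcp_pos: [0.6279, -0.2422, 0.0673]
eef_rot: [0.002, 0.999, 0.02, 0.028]
wrist_force: [-0.1, 0.2, -0.6]
gripper_width: 0.844
```

>>> {"fn": "drive_tool", "kwargs": {"commands": [[[0,0,0,0],[0,0,0,0],[0,0,0,0],[0,0,0,0],[0,0,0,0],[0,0,0,0],[0,0,0,0],[0,0,0,0]]], "gripper": 6.8}}

```text
time: 35.65
tcp_pos: [0.6272, -0.2423, 0.0682]
eef_rot: [0.002, 0.999, 0.019, 0.028]
wrist_force: [-1.4, -1.1, 1.9]
gripper_width: 0.796
```

```bash
python3 - <<'E'
from h import *
s=state();print(s['tcp_pos'],s['eef_rot'],s['wrist_force'])
c,im=shot('wrist','w17'); crop(im,180,180,210,150,3.8,'pics/w17c.png')
E
```

```text
[ 0.62720786 -0.24228233  0.06819392] [0.00224649 0.99941882 0.0194598  0.02789788] [-1.39941167 -1.0927261   1.8504245 ]
```

View pics/w17c.png

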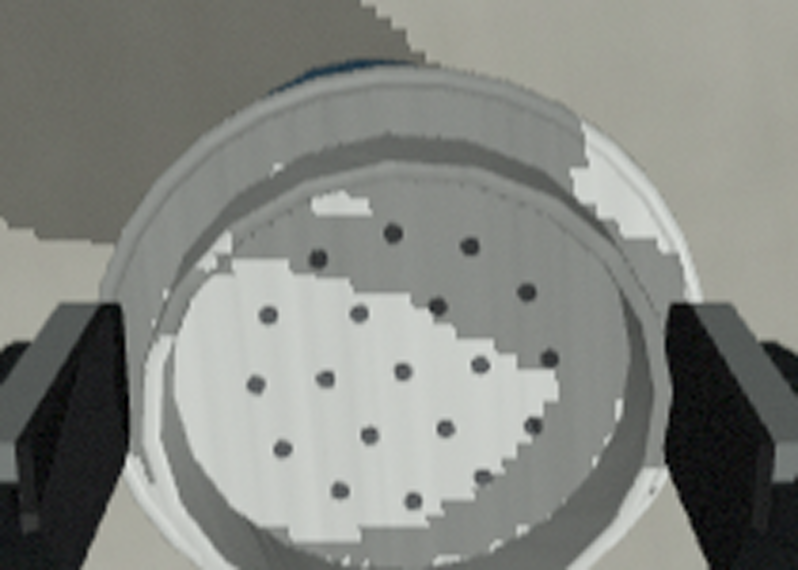

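>>> {"fn": "drive_tool", "kwargs": {"commands": [[[0,0,0.15,0],[0,0,0.15,0],[0,0,0,0],[0,0,0,0],[0,0,0,0],[0,0,0,0],[0,0,0,0],[0,0,0,0]]]}}

```text
time: 36.5
tcp_pos: [0.6272, -0.2423, 0.071]
eef_rot: [0.002, 0.999, 0.019, 0.028]
wrist_force: [-0.5, 0.0, -0.1]
gripper_width: 0.795
```

>>> {"fn": "drive_tool", "kwargs": {"commands": [[[0,0,0,0],[0,0,0,0],[0,0,0,0],[0,0,0,0],[0,0,0,0],[0,0,0,0],[0,0,0,0],[0,0,0,0]]], "gripper": 5.8, "force": 25}}

```text
time: 37.3
tcp_pos: [0.6273, -0.2422, 0.0716]
eef_rot: [0.002, 0.999, 0.02, 0.028]
wrist_force: [0.6, 0.2, 0.7]
gripper_width: 0.726
```

```bash
python3 - <<'E'
from h import *
s=state();print(s['tcp_pos'],s['eef_rot'],s['wrist_force'])
c,im=shot('wrist','w18'); crop(im,180,180,210,150,3.8,'pics/w18c.png')
E
```

```text
[ 0.62726868 -0.24224684  0.07156134] [0.00225286 0.99941705 0.0195092  0.02792628] [0.63010088 0.18732917 0.6735231 ]
```

View pics/w18c.png

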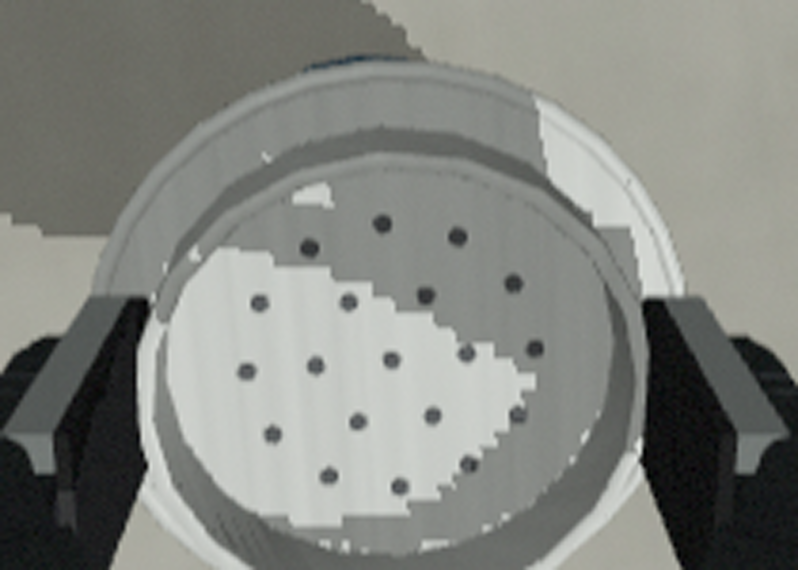

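>>> {"fn": "drive_tool", "kwargs": {"commands": [[[0,0,0.2,0],[0,0,0.4,0],[0,0,0.6,0],[0,0,0.8,0],[0,0,0.8,0],[0,0,0.6,0],[0,0,0.2,0],[0,0,0,0]]]}}

```text
time: 38.15
tcp_pos: [0.6275, -0.2423, 0.1115]
eef_rot: [0.002, 0.999, 0.019, 0.028]
wrist_force: [-0.5, -0.1, -0.9]
gripper_width: 0.727
```

```bash
python3 - <<'E'
from h import *
s=state();print(s['tcp_pos'],s['eef_rot'],s['wrist_force'])
c,im=shot('wrist','w19')
c2,i2=shot('scene','s19'); crop(i2,220,90,130,110,5,'pics/s19c.png')
E
```

```text
[ 0.62750845 -0.24230051  0.11154331] [0.00239499 0.99940302 0.01946357 0.02844347] [-0.49665932 -0.05914011 -0.87045711]
```

View pics/w19.png

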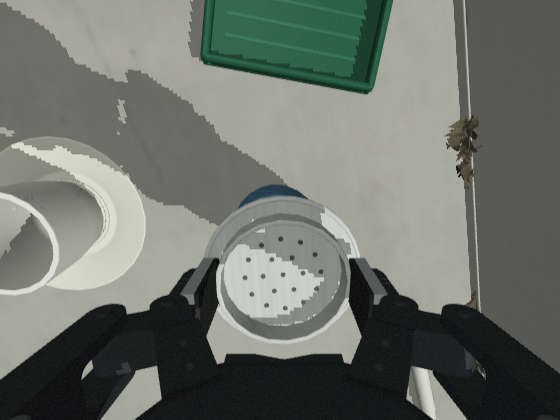

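View pics/s19c.png

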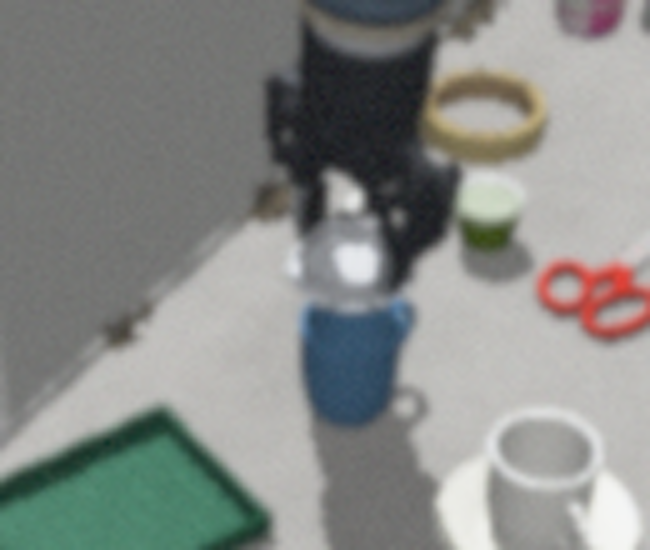

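>>> {"fn": "drive_tool", "kwargs": {"commands": [[[-0.5,-0.2,1,0],[-1.2,-0.6,1,0],[-2,-1,0.5,0],[-2.5,-1.2,0,0],[-2.5,-1.2,0,0],[-2.5,-1.2,0,0],[-2,-1,0,0],[-1.5,-0.5,0,0]]]}}

```text
time: 39.05
tcp_pos: [0.4705, -0.3146, 0.141]
eef_rot: [0.003, 0.999, 0.02, 0.028]
wrist_force: [-0.1, 0.5, -1.2]
gripper_width: 0.724
```

>>> {"fn": "drive_tool", "kwargs": {"commands": [[[-0.8,-0.3,0,0],[-0.3,0,0,0],[0,0,0,0],[0,0,0,0],[0,0,0,0],[0,0,0,0],[0,0,0,0],[0,0,0,0]]]}}

```text
time: 39.85
tcp_pos: [0.46, -0.3167, 0.1421]
eef_rot: [0.003, 0.999, 0.021, 0.029]
wrist_force: [-0.5, 0.1, -0.5]
gripper_width: 0.726
```

```bash
python3 - <<'E'
from h import *
s=state();print(s['tcp_pos'],s['eef_rot'],s['wrist_force'])
c,im=shot('wrist','w20')
E
```

```text
[ 0.46004593 -0.31672302  0.14213973] [0.00340297 0.99935761 0.02058932 0.02913517] [-0.50386757  0.05280074 -0.52811389]
```

View pics/w20.png

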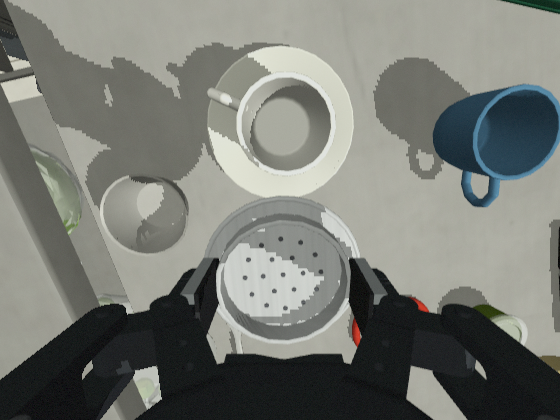

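```bash
python3 - <<'E'
from h import *
c,im=load('w20'); crop(im,200,40,170,165,4.5,'pics/w20c.png')
m=((im.min(2)>205)*255).astype(np.uint8)
print('rim',onz(c,286.5,124,.075),'saucer',onz(c,280.5,121,.013),'blue',onz(c,516,132.5,.07))
E
```

```text
rim [ 0.4632 -0.2451  0.075 ] saucer [ 0.4622 -0.2417  0.013 ] blue [ 0.6253 -0.2439  0.07  ]
```

View pics/w20c.png

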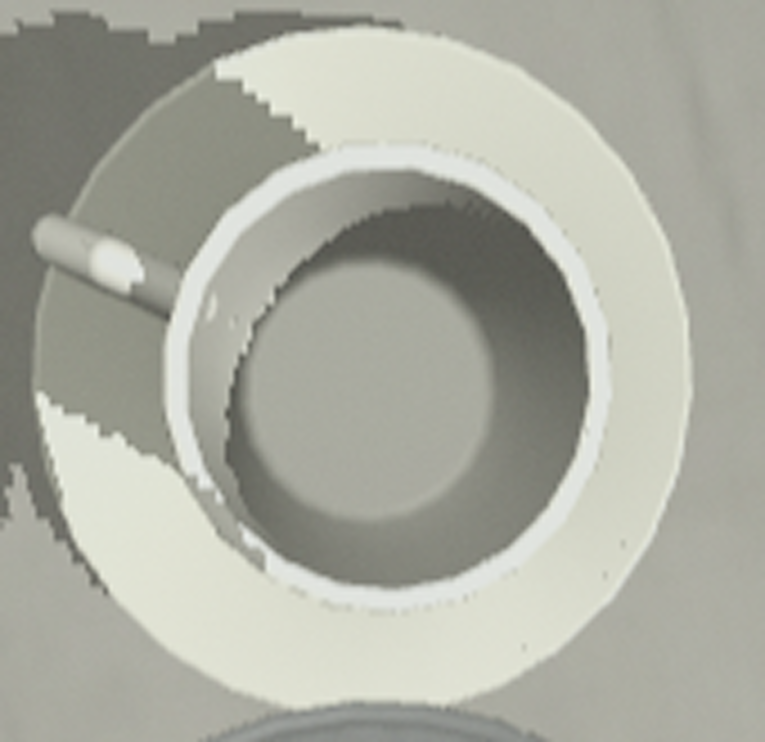

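>>> {"fn": "drive_tool", "kwargs": {"commands": [[[0.1,0.6,0,0],[0.1,1.2,0,0],[0.1,1.5,0,0],[0,1.5,0,0],[0,1.2,-0.3,0],[0,0.8,-0.7,0],[0,0.3,-1.0,0],[0,0,-0.8,0]]]}}

```text
time: 40.7
tcp_pos: [0.4637, -0.2373, 0.1131]
eef_rot: [0.003, 0.999, 0.022, 0.03]
wrist_force: [-0.0, -1.0, 0.4]
gripper_width: 0.726
```

>>> {"fn": "drive_tool", "kwargs": {"commands": [[[0,0,-0.3,0],[0,0,0,0],[0,0,0,0],[0,0,0,0],[0,0,0,0],[0,0,0,0],[0,0,0,0],[0,0,0,0]]]}}

```text
time: 41.5
tcp_pos: [0.463, -0.2394, 0.1083]
eef_rot: [0.003, 0.999, 0.021, 0.029]
wrist_force: [0.3, -0.2, -1.3]
gripper_width: 0.728
```

```bash
python3 - <<'E'
from h import *
s=state();print(s['tcp_pos'],s['eef_rot'],s['wrist_force'])
c,im=shot('wrist','w21')
c2,i2=shot('scene','s21'); crop(i2,280,130,110,100,6,'pics/s21c.png')
E
```

```text
[ 0.46298185 -0.23942145  0.10827907] [0.00339534 0.99935859 0.0205221  0.02915012] [ 0.32258119 -0.18146729 -1.31498514]
```

View pics/w21.png

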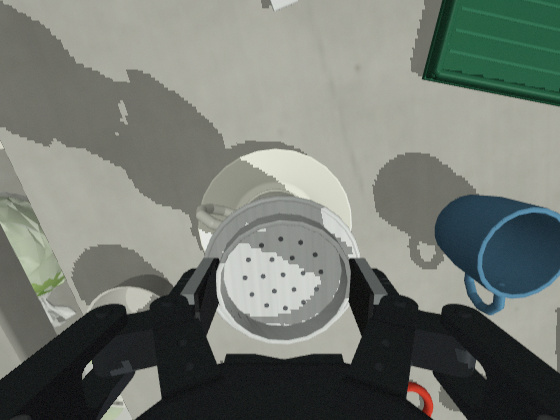

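View pics/s21c.png

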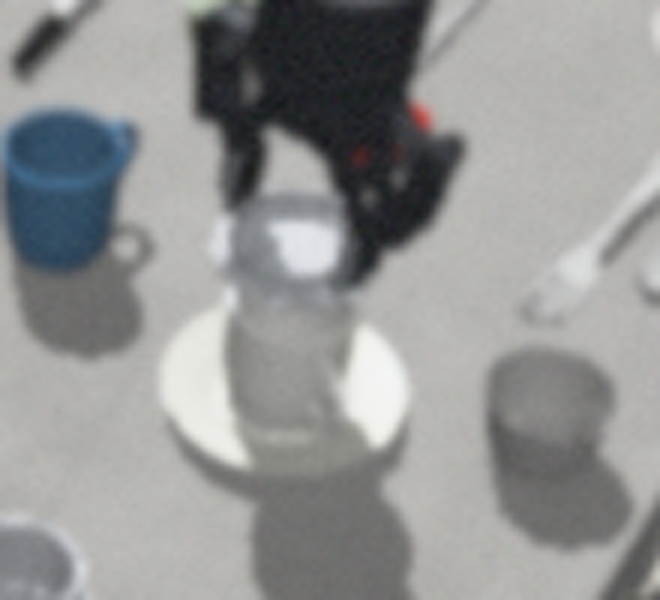

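>>> {"fn": "drive_tool", "kwargs": {"commands": [[[0,-0.2,-0.3,0],[0,-0.2,-0.5,0],[0,-0.1,-0.6,0],[0,0,-0.5,0],[0,0,-0.2,0],[0,0,0,0],[0,0,0,0],[0,0,0,0]]]}}

```text
time: 42.4
tcp_pos: [0.4627, -0.2446, 0.0847]
eef_rot: [0.003, 0.999, 0.021, 0.029]
wrist_force: [0.0, 0.4, -0.6]
gripper_width: 0.729
```

>>> {"fn": "drive_tool", "kwargs": {"commands": [[[0,0,-0.1,0],[0,0,-0.1,0],[0,0,-0.1,0],[0,0,-0.1,0],[0,0,0,0],[0,0,0,0],[0,0,0,0],[0,0,0,0]]]}}

```text
time: 43.2
tcp_pos: [0.463, -0.2447, 0.0809]
eef_rot: [0.003, 0.999, 0.021, 0.029]
wrist_force: [0.8, 0.7, -0.9]
gripper_width: 0.723
```

```bash
python3 - <<'E'
from h import *
s=state();print(s['tcp_pos'],s['wrist_force'])
c,im=shot('wrist','w22')
c2,i2=shot('scene','s22'); crop(i2,280,130,110,100,6,'pics/s22c.png')
E
```

```text
[ 0.46302547 -0.24469573  0.08093316] [ 0.76045143  0.68342118 -0.85328822]
```

View pics/s22c.png

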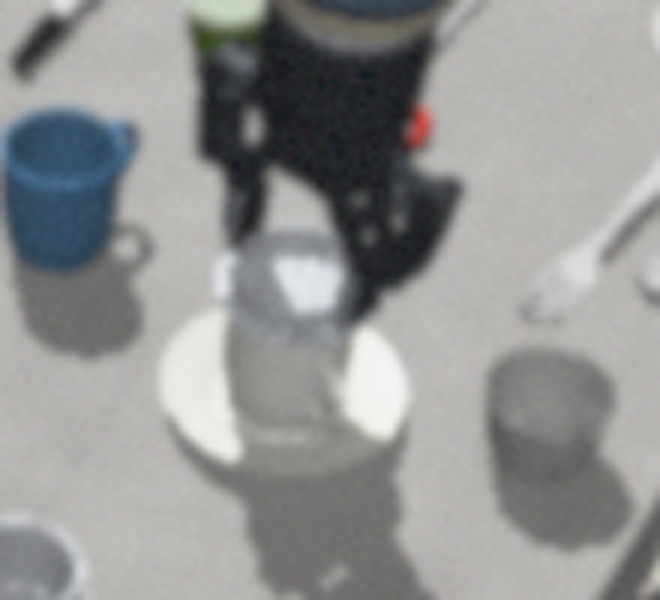

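View pics/w22.png

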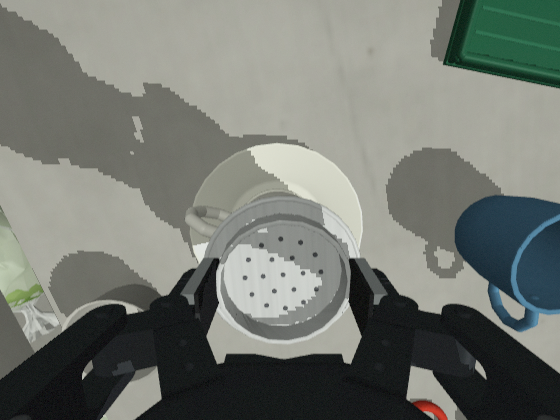

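>>> {"fn": "drive_tool", "kwargs": {"commands": [[[0,0,-0.1,0],[0,0,-0.1,0],[0,0,-0.1,0],[0,0,0,0],[0,0,0,0],[0,0,0,0],[0,0,0,0],[0,0,0,0]]]}}

```text
time: 44.1
tcp_pos: [0.463, -0.2447, 0.0776]
eef_rot: [0.003, 0.999, 0.021, 0.029]
wrist_force: [-0.7, -0.1, -1.0]
gripper_width: 0.721
```

>>> {"fn": "drive_tool", "kwargs": {"commands": [[[0,0,-0.1,0],[0,0,0,0],[0,0,0,0],[0,0,0,0],[0,0,0,0],[0,0,0,0],[0,0,0,0],[0,0,0,0]]]}}

```text
time: 44.9
tcp_pos: [0.4631, -0.2447, 0.0766]
eef_rot: [0.003, 0.999, 0.021, 0.029]
wrist_force: [-0.1, -0.4, -1.2]
gripper_width: 0.723
```

>>> {"fn": "drive_tool", "kwargs": {"commands": [[[0,0,-0.1,0],[0,0,0,0],[0,0,0,0],[0,0,0,0],[0,0,0,0],[0,0,0,0],[0,0,0,0],[0,0,0,0]]]}}

```text
time: 45.7
tcp_pos: [0.4632, -0.2448, 0.0766]
eef_rot: [0.004, 0.999, 0.021, 0.029]
wrist_force: [-0.5, 0.6, 0.6]
gripper_width: 0.728
```

>>> {"fn": "drive_tool", "kwargs": {"commands": [[[0,0,0,0],[0,0,0,0],[0,0,0,0],[0,0,0,0],[0,0,0,0],[0,0,0,0],[0,0,0,0],[0,0,0,0]]], "gripper": 7.6}}

```text
time: 46.5
tcp_pos: [0.4633, -0.2449, 0.0764]
eef_rot: [0.004, 0.999, 0.021, 0.03]
wrist_force: [0.6, 0.4, 0.0]
gripper_width: 0.888
```

>>> {"fn": "drive_tool", "kwargs": {"commands": [[[0,0,0.3,0],[0,0,0.8,0],[0,0,1.5,0],[0,0,2,0],[0,0,2,0],[0,0,2,0],[0,0,2,0],[0.5,0,2,0]]]}}

```text
time: 47.3
tcp_pos: [0.4659, -0.2435, 0.2085]
eef_rot: [0.003, 0.999, 0.021, 0.028]
wrist_force: [0.1, 0.2, -0.2]
gripper_width: 0.887
```

```bash
python3 - <<'E'
from h import *
s=state();print(s['tcp_pos'],s['eef_rot'],s['wrist_force'])
c,im=shot('wrist','w23'); crop(im,180,150,210,160,3.8,'pics/w23c.png')
c2,i2=shot('scene','s23'); crop(i2,280,130,110,100,6,'pics/s23c.png')
E
```

```text
[ 0.46585807 -0.24354513  0.20848587] [0.00257884 0.99939761 0.02099419 0.02751397] [ 0.09835544  0.22349934 -0.22184922]
```

View pics/w23c.png

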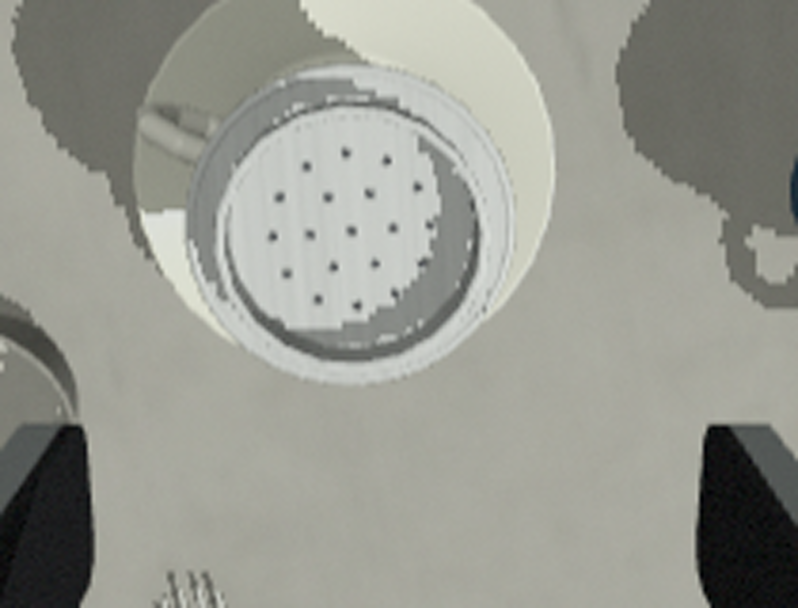

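View pics/s23c.png

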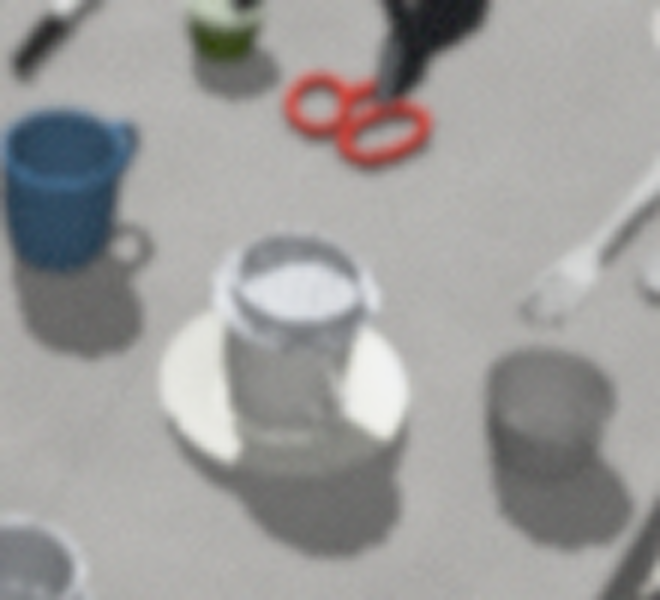

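>>> {"fn": "drive_tool", "kwargs": {"commands": [[[1,0,0,0],[2,0,0,0],[2.5,0,0,0],[2.5,0,0,0],[2.5,0,0,0],[2.5,0,0,0],[2,0,0,0],[0.7,0,0,0]]], "gripper": 8.54}}

```text
time: 48.2
tcp_pos: [0.631, -0.2426, 0.206]
eef_rot: [0.003, 0.999, 0.021, 0.027]
wrist_force: [0.2, -0.3, -0.0]
gripper_width: 0.999
```

>>> {"fn": "drive_tool", "kwargs": {"commands": [[[0,0,0,0],[0,0,0,0],[0,0,0,0],[0,0,0,0],[0,0,0,0],[0,0,0,0],[0,0,0,0],[0,0,0,0]]]}}

```text
time: 49.0
tcp_pos: [0.6281, -0.2431, 0.2051]
eef_rot: [0.003, 0.999, 0.02, 0.025]
wrist_force: [-0.7, 0.4, 0.3]
gripper_width: 1.002
```

```bash
python3 - <<'E'
from h import *
c,im=load('w23'); print('spreader',onz(c,180+351/3.8,150+225/3.8,.078))
s=state();print(s['tcp_pos'],s['eef_rot'],s['wrist_force'])
c,im=shot('wrist','w24'); crop(im,200,150,160,130,5,'pics/w24c.png')
E
```

```text
spreader [ 0.4632 -0.2456  0.078 ]
[ 0.62809092 -0.24314547  0.2050903 ] [0.00287582 0.9994762  0.01996215 0.02530963] [-0.69739015  0.39051344  0.30771669]
```

View pics/w24c.png

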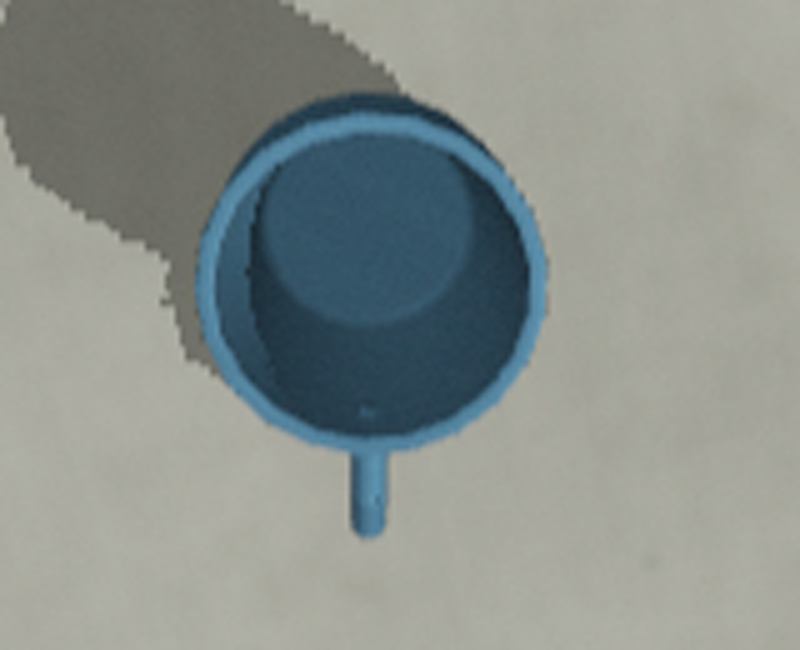

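```bash
python3 - <<'E'
from h import *
c,im=load('w24'); print(onz(c,274.6,206.4,.07))
R_=rot(state()['eef_rot']); print(R_.round(3))
E
```

```text
[ 0.6269 -0.2437  0.07  ]
[[ 0.998  0.04   0.051]
 [ 0.04  -0.999 -0.005]
 [ 0.05   0.007 -0.999]]
```

>>> {"fn": "drive_tool", "kwargs": {"commands": [[[0,0,-0.5,0],[0,0,-1.2,0],[0,0,-1.5,0],[0,0,-1.5,0],[0,0,-1.5,0],[0,0,-1.5,0],[0,0,-1,0],[0,0,-0.3,0]]]}}

```text
time: 49.85
tcp_pos: [0.6267, -0.2424, 0.1064]
eef_rot: [0.002, 0.999, 0.02, 0.024]
wrist_force: [0.0, 0.7, -0.0]
gripper_width: 0.998
```

>>> {"fn": "drive_tool", "kwargs": {"commands": [[[0.1,-0.1,-0.5,0],[0,0,-1,0],[0,0,-1.5,0],[0,0,-1.5,0],[0,0,-1.5,0],[0,0,-1,0],[0,0,-0.3,0],[0,0,0,0]]]}}

```text
time: 50.65
tcp_pos: [0.6281, -0.2435, 0.0274]
eef_rot: [0.002, 0.999, 0.02, 0.025]
wrist_force: [-0.8, -0.3, -0.2]
gripper_width: 1.001
```

```bash
python3 - <<'E'
from h import *
s=state();print(s['tcp_pos'],s['eef_rot'],s['wrist_force'])
c,im=shot('wrist','w25')
E
```

```text
[ 0.62814075 -0.24345431  0.02739507] [0.00230637 0.99948426 0.02023882 0.0248251 ] [-0.8467367  -0.32691121 -0.18275446]
```

View pics/w25.png

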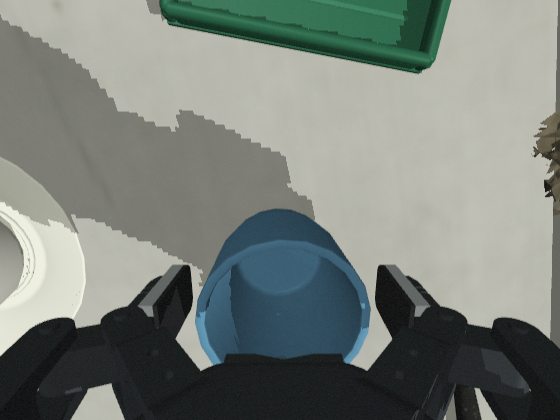

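Well straddled. Close on the cup.

>>> {"fn": "drive_tool", "kwargs": {"commands": [[[0,0,0,0],[0,0,0,0],[0,0,0,0],[0,0,0,0],[0,0,0,0],[0,0,0,0],[0,0,0,0],[0,0,0,0]]], "gripper": 5.5, "force": 40}}

```text
time: 51.5
tcp_pos: [0.629, -0.244, 0.0301]
eef_rot: [0.003, 0.999, 0.02, 0.026]
wrist_force: [-0.1, -0.2, -1.8]
gripper_width: 0.744
```

>>> {"fn": "drive_tool", "kwargs": {"commands": [[[0,0,0.3,0],[0,0,0.8,0],[0,0,1,0],[0,0,1.5,0],[0,0,1.5,0],[0,0,1,0],[0,0,0.3,0],[0,0,0,0]]]}}

```text
time: 52.3
tcp_pos: [0.6298, -0.2442, 0.102]
eef_rot: [0.004, 0.999, 0.02, 0.028]
wrist_force: [1.1, 0.1, -1.4]
gripper_width: 0.746
```

```bash
python3 - <<'E'
from h import *
s=state();print(s['tcp_pos'],s['eef_rot'],s['wrist_force'])
c,im=shot('wrist','w26')
c2,i2=shot('scene','s26'); crop(i2,220,90,130,110,5,'pics/s26c.png')
E
```

```text
[ 0.62976374 -0.24415025  0.10201977] [0.00353679 0.99940805 0.02007186 0.02771579] [ 1.09324004  0.11645873 -1.39684573]
```

View pics/w26.png

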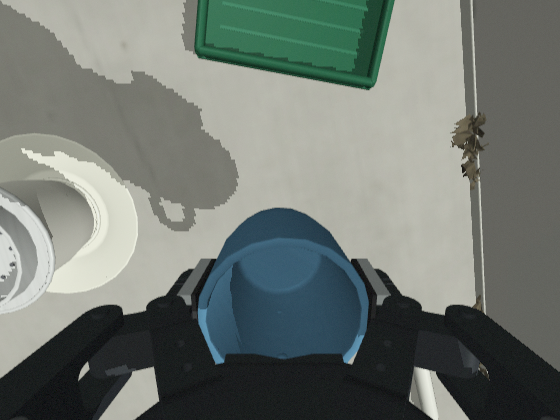

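View pics/s26c.png

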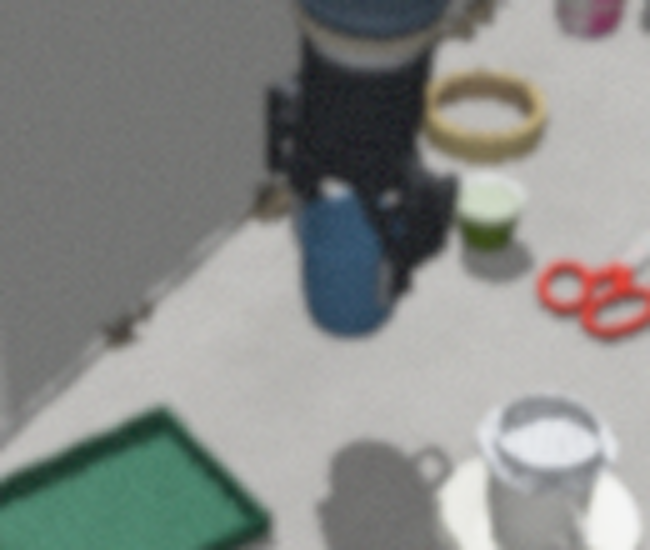

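>>> {"fn": "drive_tool", "kwargs": {"commands": [[[0.1,1,0.3,0],[0.2,2,0,0],[0.2,2.5,0,0],[0.2,2.5,0,0],[0.2,2.5,0,0],[0.1,2.5,0,0],[0.1,2.5,0,0],[0.1,2,0,0]]]}}

```text
time: 53.2
tcp_pos: [0.6378, -0.0606, 0.0997]
eef_rot: [0.002, 1.0, 0.018, 0.023]
wrist_force: [1.2, 0.1, -1.7]
gripper_width: 0.743
```

>>> {"fn": "drive_tool", "kwargs": {"commands": [[[0,1.2,0,0],[0,0.6,0,0],[0,0,0,0],[0,0,-0.5,0],[0,0,-1,0],[0,0,-1,0],[0,0,-0.5,0],[0,0,0,0]]]}}

```text
time: 54.0
tcp_pos: [0.6361, -0.0412, 0.065]
eef_rot: [0.002, 1.0, 0.018, 0.021]
wrist_force: [0.4, -0.3, -1.9]
gripper_width: 0.744
```

```bash
python3 - <<'E'
from h import *
s=state();print(s['tcp_pos'],s['eef_rot'],s['wrist_force'])
c,im=shot('wrist','w27')
c2,i2=shot('scene','s27'); crop(i2,190,110,150,120,5,'pics/s27c.png')
E
```

```text
[ 0.63612888 -0.04120379  0.06500887] [0.00209652 0.99960335 0.01849797 0.02113235] [ 0.41572525 -0.25254024 -1.92026929]
```

View pics/w27.png

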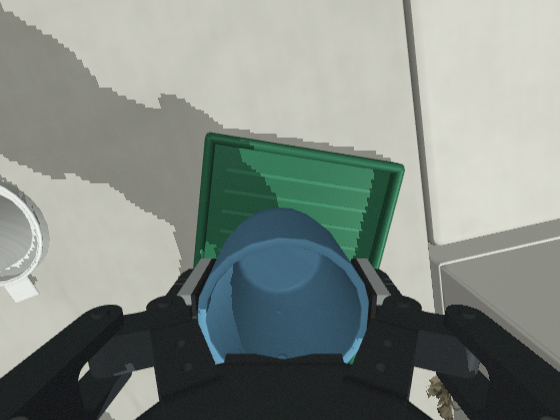

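View pics/s27c.png

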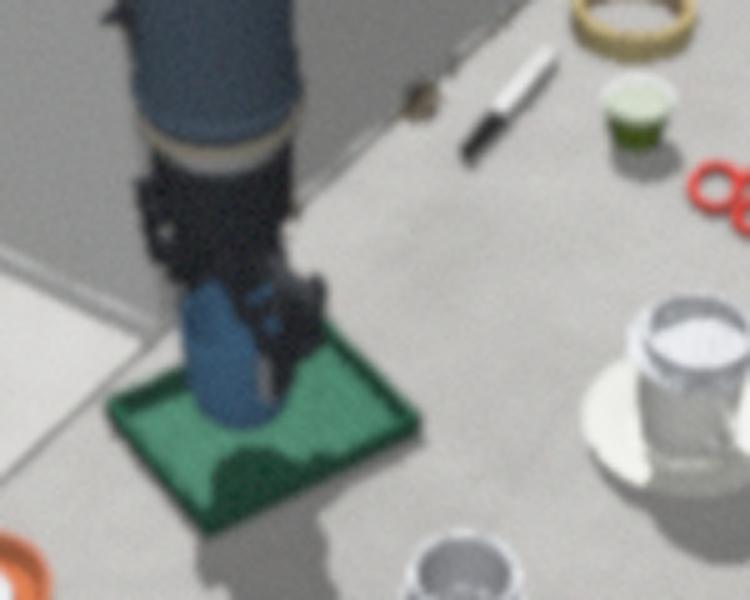

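>>> {"fn": "drive_tool", "kwargs": {"commands": [[[0.2,-0.3,-0.3,0],[0.2,-0.3,-0.6,0],[0.1,-0.1,-0.7,0],[0,0,-0.6,0],[0,0,-0.3,0],[0,0,0,0],[0,0,0,0],[0,0,0,0]]]}}

```text
time: 54.9
tcp_pos: [0.6426, -0.0486, 0.0392]
eef_rot: [0.002, 1.0, 0.019, 0.022]
wrist_force: [-0.5, 0.3, -1.2]
gripper_width: 0.744
```

>>> {"fn": "drive_tool", "kwargs": {"commands": [[[0,0,-0.1,0],[0,0,-0.1,0],[0,0,0,0],[0,0,0,0],[0,0,0,0],[0,0,0,0],[0,0,0,0],[0,0,0,0]]]}}

```text
time: 55.7
tcp_pos: [0.6431, -0.0484, 0.038]
eef_rot: [0.002, 1.0, 0.019, 0.023]
wrist_force: [0.4, -0.7, -2.0]
gripper_width: 0.745
```

>>> {"fn": "drive_tool", "kwargs": {"commands": [[[0,0,-0.1,0],[0,0,-0.1,0],[0,0,0,0],[0,0,0,0],[0,0,0,0],[0,0,0,0],[0,0,0,0],[0,0,0,0]]]}}

```text
time: 56.5
tcp_pos: [0.6431, -0.0484, 0.0357]
eef_rot: [0.002, 1.0, 0.019, 0.023]
wrist_force: [-0.4, 0.6, -2.1]
gripper_width: 0.747
```

>>> {"fn": "drive_tool", "kwargs": {"commands": [[[0,0,-0.1,0],[0,0,-0.1,0],[0,0,0,0],[0,0,0,0],[0,0,0,0],[0,0,0,0],[0,0,0,0],[0,0,0,0]]]}}

```text
time: 57.3
tcp_pos: [0.6432, -0.0483, 0.0339]
eef_rot: [0.002, 1.0, 0.019, 0.023]
wrist_force: [0.1, 0.0, -1.7]
gripper_width: 0.748
```

>>> {"fn": "drive_tool", "kwargs": {"commands": [[[0,0,-0.1,0],[0,0,0,0],[0,0,0,0],[0,0,0,0],[0,0,0,0],[0,0,0,0],[0,0,0,0],[0,0,0,0]]]}}

```text
time: 58.1
tcp_pos: [0.6433, -0.0483, 0.0339]
eef_rot: [0.002, 1.0, 0.019, 0.023]
wrist_force: [-0.7, -0.6, 0.8]
gripper_width: 0.748
```

>>> {"fn": "drive_tool", "kwargs": {"commands": [[[0,0,-0.1,0],[0,0,0,0],[0,0,0,0],[0,0,0,0],[0,0,0,0],[0,0,0,0],[0,0,0,0],[0,0,0,0]]]}}

```text
time: 58.9
tcp_pos: [0.6434, -0.0484, 0.0339]
eef_rot: [0.002, 1.0, 0.019, 0.024]
wrist_force: [-0.4, 0.1, 1.6]
gripper_width: 0.75
```

Contact. Release and rise.

>>> {"fn": "drive_tool", "kwargs": {"commands": [[[0,0,0,0],[0,0,0,0],[0,0,0,0],[0,0,0,0],[0,0,0,0],[0,0,0,0],[0,0,0,0],[0,0,0,0]]], "gripper": 8.54}}

```text
time: 59.7
tcp_pos: [0.6439, -0.0483, 0.0338]
eef_rot: [0.002, 1.0, 0.019, 0.024]
wrist_force: [0.4, 0.7, 0.1]
gripper_width: 1.0
```

>>> {"fn": "drive_tool", "kwargs": {"commands": [[[0,0,0.3,0],[0,0,0.8,0],[0,0,1.5,0],[0,0,2,0],[0,0,2.5,0],[0,0,2.5,0],[0,0,2.5,0],[0,0,2.5,0]]]}}

```text
time: 60.5
tcp_pos: [0.641, -0.0481, 0.1853]
eef_rot: [0.002, 1.0, 0.019, 0.021]
wrist_force: [0.3, -0.1, 0.1]
gripper_width: 1.003
```

>>> {"fn": "drive_tool", "kwargs": {"commands": [[[0,-2,2.5,0],[0,-2.5,2.5,0],[0,-2.5,2,0],[0,-2.5,0,0],[0,-2,0,0],[0,-1,0,0],[0,0,0,0],[0,0,0,0]]]}}

```text
time: 61.3
tcp_pos: [0.6415, -0.1742, 0.2696]
eef_rot: [0.002, 0.999, 0.021, 0.027]
wrist_force: [0.4, -0.5, -0.3]
gripper_width: 1.0
```

```bash
python3 - <<'E'
from h import *
s=state();print(s['tcp_pos'],s['time'])
c,im=shot('wrist','w28')
c2,i2=shot('scene','s28'); crop(i2,140,110,240,170,3.3,'pics/s28c.png')
c3,i3=shot('top','t28'); crop(i3,160,90,240,180,3.3,'pics/t28c.png')
E
```

```text
[ 0.64154586 -0.17423587  0.26962707] 61.3
```

View pics/w28.png

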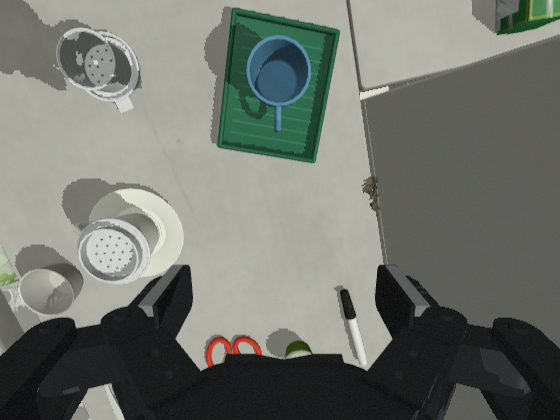

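View pics/s28c.png

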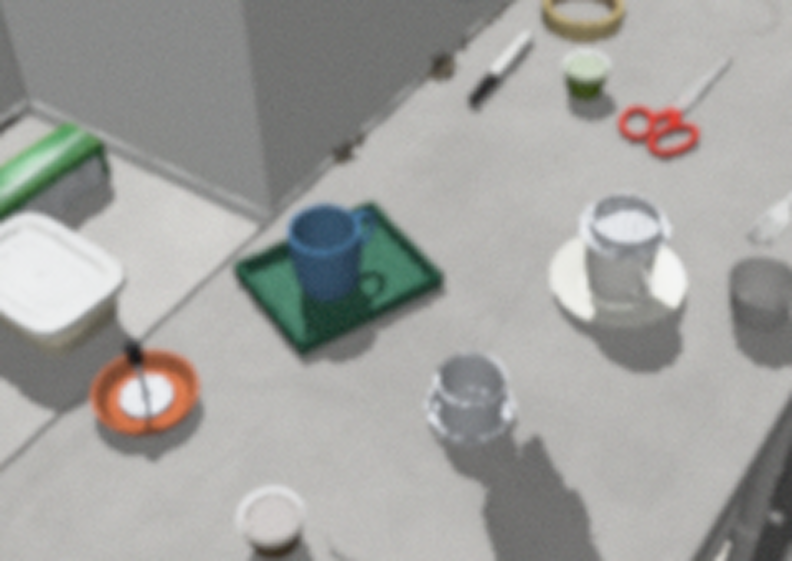

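View pics/t28c.png

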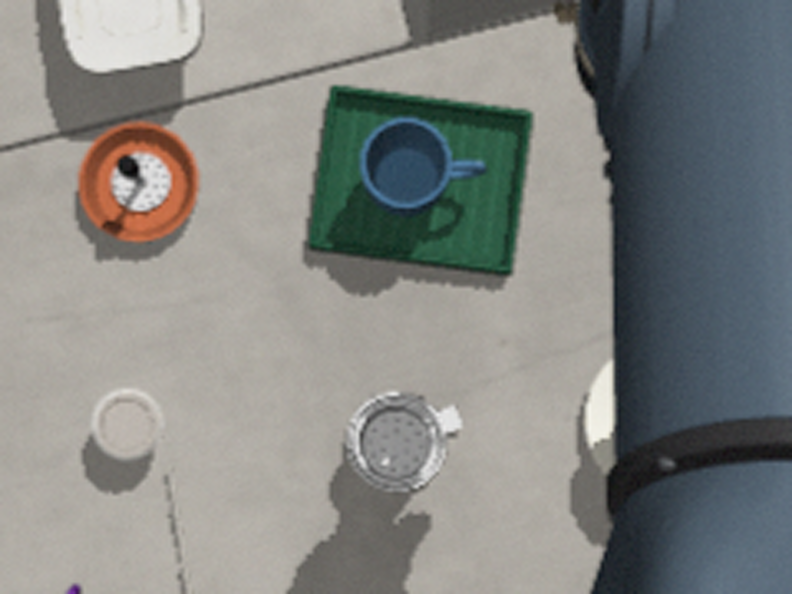

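```bash
python3 -c "
from cell import *
print(job_done())"
```

```text
the job is handed in; nothing more can be done
None
```

The job is done and handed in at about 61.5 s. I took the stack apart in the order you asked:

- **Press:** it stands in the terracotta dish, with its disc central on the floor.
- **Brewing chamber:** it stands upright in the upturned lid.
- **Spreader plate:** it lies flat on the white cup's mouth with its foot inside. It measured within about 1 mm of the cup's axis.
- **Blue cup:** it stands on the green tray's floor, clear of its walls.

After the last release I took wrist, scene and top pictures. Between them they show all four pieces upright in their places and the white cup still standing on its saucer. In the top picture the arm hid the white cup and most of its saucer, so that check rests on the other two views. The purple cup and the other look-alikes were not touched.

Two things did not go quite as expected, with no visible effect on the result:

- **Tool tilt:** the tool slowly tilted up to about 3°, and I could not correct it with the moves available. The chamber and spreader were set down by light contact (under about 2.5 N) and settled flat when released.
- **Early wrist measurement:** I matched the first wrist picture with a camera pose read while the arm was still settling. It disagreed with the top camera by about 8 mm. I measured again after letting the arm settle, and the two then agreed to 1–3 mm.

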